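# Hang an S-hook and an offcuts pail on the bench rail, and tug-test it

## Robot

A 6-joint arm with a two-finger parallel gripper is mounted at the origin on the work surface. World frame = base frame: x ahead of the robot, y to its left, z up, the work surface at z = 0. Lengths are in mm, angles in rad, forces in N, time in s.
With the tool pointing down it reaches from about 350 to 775 mm from the base axis. Payload 7.3 kg.
Tool frame: the origin (TCP) lies at the very end of the fingers, on their centre line; the grasp point (between the pads) lies 19 mm behind it; x points along the fingers, z is the direction in which the jaws open and shut, and the axes are right-handed (so a half turn about x gives the same grasp; the last joint's range is limited). The gripper opens to 92 mm and grips with 3 to 60 N. Pads are 19 mm wide; open, the fingers measure 130 mm over their backs; the gripper's body (75 mm by 190 mm) begins 47 mm behind the grasp point.
Start: joints at [1.166, 0.342, 1.524, -0, 1.275, -0.146], TCP at [134.343, 507.54, 226.741] pointing down, gripper open.
Joint ranges: [-2.53, 2.53], [-0.77, 2.02], [0.04, 2.7], [-1, 4.14], [0.28, 2.66], [-3.11, 3.11]. Speed limits (rad/s): [2.57, 2.57, 3.14, 3.14, 3.14, 3.14].

## Interface

Orientations are given as [roll, pitch, yaw] about the fixed x, y, z axes, in that order (R = Rz(yaw) Ry(pitch) Rx(roll)).
In Python, from plant import * gives the robot as it stands.
- The arm moves only by the shell command python3 -m creep 'ROWS'. ROWS is JSON, a list of rows, each an object of numbers: "tx", "ty", "tz": the shift along the tool's x, y, z in cm; "wx", "wy", "wz": the turn, a rotation vector about the tool's x, y, z in rad; "gripper": the closure, from -1 (fully open) to 1 (shut). A call has 1 to 8 rows; each row is the pose to reach, as a shift and turn from the pose commanded when the call began, along the tool's axes at that moment; what a row does not reach only later rows make up. A row lasts 1/12 s, in which the tool goes at most 41.7 mm and 7.16 degrees, less where a joint would pass 70% of its speed; a pose out of reach is approached as far as the arm can. A call with a gripper value outside its range is refused whole. The fingers move at their own pace and stop on an object; the grip force is fixed at half the most. Time passes only in rows, so rows that repeat a pose let the fingers close. It gives the time, the measured TCP pose, the force and the opening at its end, in the units of the state.
- get_obs(): the state, without advancing time (a new reading comes with each control period).
- capture(name): name is "scene" or "side" or "wrist"; returns a dict with "frame" (384x512x3 uint8, red, green, blue), "z_map" (384x512 float32, mm along the optical axis (not along the pixel's ray), 0 where there is no reading), "vertical_fov" (degrees; the focal length in pixels is half the picture's height over the tangent of half this angle, whatever the lens; pixels are square), "cx", "cy" (the principal point, pixels), "xyz" and "rotation" of the camera in the world. Camera axes: x right, y down, z forward; pixel columns grow to the right and rows downward; lengths in mm; the calibration is good to about 2 mm. A picture is of the moment at which its call begins.
- close_job(): hands the job in, once; it reports no verdict.
The state is a dict: "time": time; "joint_positions": joint angles; "dq": joint speeds; "tau": joint torques, N m; "tool_pos": TCP position; "tcp_rot": TCP orientation; "contact_force": force on the tool from outside, world axes, zero at the start; "moment": the same for the moment, N m; "grip_width": finger opening in mm.
Only numpy, scipy, OpenCV 4.12 (cv2) and the standard library are available. Lean on these libraries where they do the work, as an engineer would, in place of code of your own. Each camera call takes 0.05 s, during which the arm holds its last target.

## Task

Hang the S-hook over the middle part of the stand's bar; the bar's height is not measured, so lower the hook until you feel it rest on the bar, pressing lightly (a few newtons, never over 15), before you let go of it. Then hang the small pail by its bail from the hook's lower curl and, still holding the pail's grip, pull it steadily down with about 10 N for a second to check that both are seated, and let go so that it hangs freely. Never load the bar or the hook with more than about 20 N, and leave the can, the meter and the jar where they are.

Things in the scene. Friction and masses are not known exactly. Their poses are not given: they have to be found in the camera images.
- stand: Rail stand, fixed. Origin on the bench midway between two posts (16 mm thick, 320 mm high, at y = -130 and +130 mm in its frame, on feet 12 mm high that reach 20 mm to -x and 60 mm to +x). A round steel bar, 12 mm in diameter, runs along its y axis straight above the origin between the posts; dark clamp blocks 32 x 26 x 30 mm hold it at the posts. x points away from the robot
- bar_lowest (a point): Point on the stand's middle line, 251 mm above the bench: the LOWEST height at which the axis of the bar can be clamped. The bar's true height is 0 to 26 mm above this point, different each time, not reported, and has to be found by feel or sight. The bar does not yield under 20 N. Axes as the stand
- caddy: Grey plastic block, fixed, 74 x 50 x 52 mm (x, y, z), origin at the centre of its underside. A slot 37 x 12.4 mm, 46 mm deep, in its top holds the S-hook upright by its lower curl; lift the hook straight up by at least 50 mm to free it
- hook_mid (a point): Centre, half-way up, of the upright S-hook (loose, 80 g, 166 mm high): steel strip 10 mm wide (along y), 4 mm thick, bent to an S in its x-z plane, black thumb grip on top. The shank runs 52 mm straight down from the upper curl's -x side, then slants to the +x side of the lower curl. It starts with the caddy's yaw, and hangs along the stand's x, best with the lower tip towards the robot
- hook_grip (a point): Centre of the hook's thumb grip: a block 16 x 14 x 38 mm (x, y, z) to be pinched along y from above; it begins 20 mm below this point, where the upper curl's strip begins. It lies 26 mm above hook_seat
- hook_seat (a point): Point on the hook: inside of the top of the upper curl, which rests on top of the bar (6 mm above the bar's axis when hung). This curl opens downward, inner radius 10 mm, its tip on the +x side 21 mm below this point. The hook comes over the bar from the robot's side: tip above the bar, lower curl passing below it, then down
- hook_curl (a point): Point on the hook: inner bottom of the lower curl, where the bail bar rests (its axis then 4 mm above this point), 121 mm below hook_seat. This curl opens upward, inner radius 11 mm, its tip on the -x side 17 mm above this point
- pail_mid (a point): Centre of the pail (loose, about 250 g), 60 mm above its underside: an aluminium cup 76 mm wide at the rim and 58 mm high with a stiff steel bail rising over it; the bail does not swing. Frame: z up when level, y along the bail bar
- pail_bar (a point): Middle of the bail bar, a straight round bar 8 mm in diameter along the pail's y axis, 118 mm above the pail's underside and 60 mm above the rim; its straight legs stand at y = -39 and +39 mm. This middle goes into the hook's lower curl, from above over the tip on the hook's -x side
- pail_grip (a point): Centre of the pail's black grip, a block 12 x 16 x 44 mm (y 16, 44 along its length) that leans back 30 degrees from vertical towards the pail's -x; to be pinched along y with the fingers pointing along its length, down and forward. The centre is 37 mm to -x and 50 mm above pail_bar; two thin wires, at y = +-15 mm by the bail bar, join them, with room for the hook between them
- spray_can: Spray can, 54 mm wide, 150 mm high, loose bystander; origin under its centre
- meter: Yellow multimeter lying on its back, 150 x 80 x 40 mm, loose bystander; origin under its centre
- flux_jar: Small amber jar, 44 mm wide, 60 mm high, loose bystander behind the stand; origin under its centre
There are look-alikes about, which are no part of the job. There is more than one size of the part that bears hook_mid; the job needs the smallest. Of the things that look like the part that bears pail_mid, the smaller one is meant.

How it is judged:
By the outcome, as a careful person would: the job done as asked, in the order asked, and still so for the second after the job is handed in, with the robot touching nothing.
It also fails if it takes over 72 s, if anything falls off the work surface, if the arm or the gripper's body presses on something with over 40 N, if the wrist force passes 120 N, or if a joint passes its speed limit or range.

## Working session

There is one attempt and no reset: what is moved stays moved. The work goes in short steps, Python scripts to look and compute and a shell command to move; the robot and the scene stay as the last step left them, time stands still between calls to the robot, and variables do not carry over. Pictures are saved under pics/ and viewed, and the job is handed in when it is done.

```bash
ls; mkdir -p pics
python3 - <<'E'
from plant import *
import cv2
o=get_obs();print(o)
for n in ["scene","side","wrist"]:
    c=capture(n);cv2.imwrite(f"pics/{n}0.png",c["frame"][:,:,::-1])
    print(n,c["vertical_fov"],c["cx"],c["cy"],c["xyz"],c["rotation"])
    import numpy as np
    np.savez(f"pics/{n}0.npz",**c)
E
```

```text
pics
{'time': 0.0, 'joint_positions': array([ 1.16596857e+00,  3.42745159e-01,  1.52502859e+00, -2.65870160e-05,
        1.27538671e+00, -1.45999215e-01]), 'dq': array([ 0.00012163,  0.00038046,  0.00175123, -0.00158773,  0.00113701,
       -0.00059469]), 'tau': array([ 6.70434438e-04, -4.31253290e+01, -2.44218296e+01,  7.17838830e-02,
        5.60220599e-02, -1.10181243e-04]), 'tool_pos': array([134.19548511, 507.13498152, 226.02927833]), 'tcp_rot': array([ 3.0118078 ,  1.56922832, -1.95940195]), 'contact_force': array([-0.96293084,  0.0183744 , -0.12085627]), 'moment': array([ 0.00686823,  0.02739249, -0.06044183]), 'grip_width': 91.72972039730816}
scene 49.427790978956864 259.1537183105792 187.1558594772266 [1481.00892875  308.52340519  856.89408297] [-2.20529499e+00 -3.95544588e-04  1.87043024e+00]
side 47.48233130009052 261.21544355150064 194.08871509608593 [ 524.0325002   979.17842102 1082.99469855] [-2.32794648  0.00962462 -3.06572369]
wrist 58.41049667051424 253.5297799832004 189.68499024828085 [ 53.22873695 528.67412172 383.89561574] [2.82930443e+00 3.75494848e-04 1.31222858e+00]
```

View pics/scene0.png

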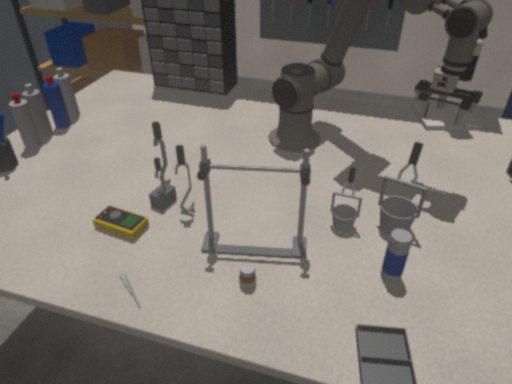

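View pics/side0.png

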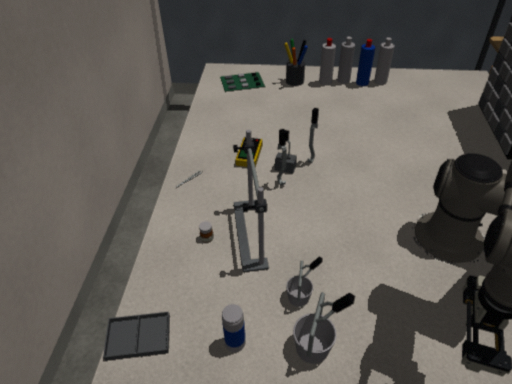

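View pics/wrist0.png

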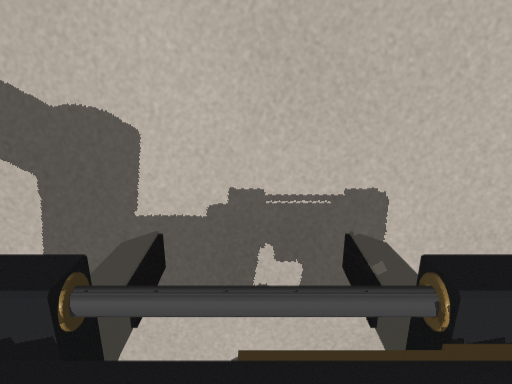

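The scene view shows three hooks: grips near (157,130), (157,163) and (180,155). The caddy is at (163,197), the stand at about (255,210), the small pail at (345,212), the large pail at (398,205), the can at (397,255), the meter at (121,222) and the jar at (247,273).

```bash
cat > h.py <<'E'
import numpy as np, cv2
from scipy.spatial.transform import Rotation as R
def load(n): return dict(np.load(f"pics/{n}.npz"))
def cam(c):
    f=192/np.tan(np.radians(float(c["vertical_fov"]))/2)
    return f,float(c["cx"]),float(c["cy"]),np.array(c["xyz"]),R.from_euler("xyz",c["rotation"]).as_matrix()
def ray(c,u,v):
    f,cx,cy,p,M=cam(c); d=M@np.array([(u-cx)/f,(v-cy)/f,1.0]); return p,d
def onz(c,u,v,z):
    p,d=ray(c,u,v); return p+d*(z-p[2])/d[2]
def two(c1,a,c2,b):
    p1,d1=ray(c1,*a);p2,d2=ray(c2,*b)
    A=np.stack([d1,-d2],1);t=np.linalg.lstsq(A,p2-p1,rcond=None)[0]
    q1=p1+d1*t[0];q2=p2+d2*t[1]; return (q1+q2)/2,np.linalg.norm(q1-q2)
def cloud(c):
    f,cx,cy,p,M=cam(c); z=c["z_map"].astype(float); v,u=np.mgrid[:z.shape[0],:z.shape[1]]
    P=np.stack([(u-cx)/f*z,(v-cy)/f*z,z],-1)@M.T+p; P[z<=0]=np.nan; return P
def proj(c,X):
    f,cx,cy,p,M=cam(c); q=(np.asarray(X)-p)@M; return np.stack([f*q[...,0]/q[...,2]+cx,f*q[...,1]/q[...,2]+cy],-1)
E
python3 - <<'E'
from h import *
for n,(u,v,w,hh),s in [("scene0",(130,110,200,160),4),("scene0",(320,130,110,90),7),("side0",(225,95,110,90),7),("side0",(225,190,140,180),4)]:
    c=load(n);im=c["frame"][v:v+hh,u:u+w,::-1]
    cv2.imwrite(f"pics/crop_{n}_{u}_{v}.png",cv2.resize(im,None,fx=s,fy=s,interpolation=cv2.INTER_CUBIC))
for n in["scene0","side0"]:
    c=load(n);P=cloud(c);print(n,c["z_map"].min(),np.nanmedian(P[...,2]),[P[r,q].round() for r,q in [(300,200),(100,150)]])
    # stand
E
```

```text
scene0 0.0 -1.0057782604658314 [array([872., -37.,  -2.]), array([-154., -749.,    1.])]
side0 0.0 0.29953111516670106 [array([763., 293.,   2.]), array([ 1485., -1538.,  -475.])]
```

View pics/crop_scene0_130_110.png

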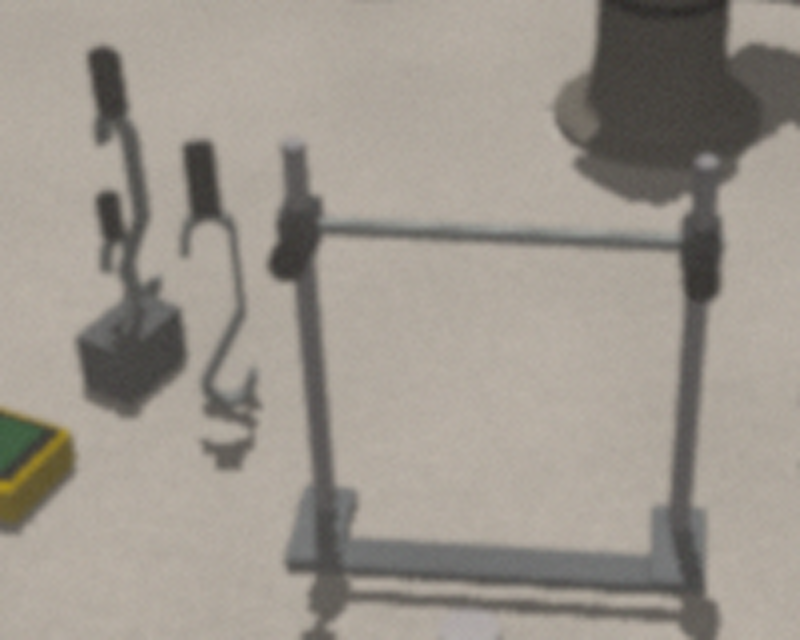

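View pics/crop_side0_225_95.png

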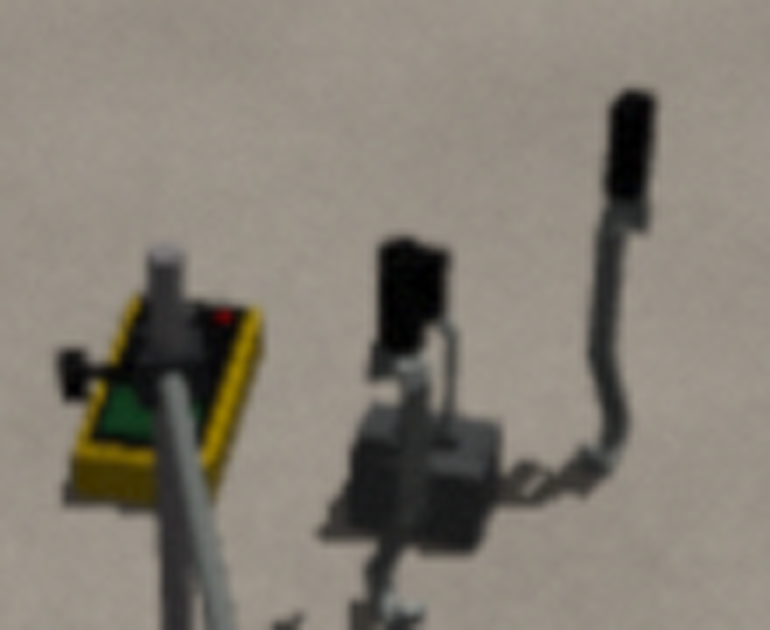

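View pics/crop_scene0_320_130.png

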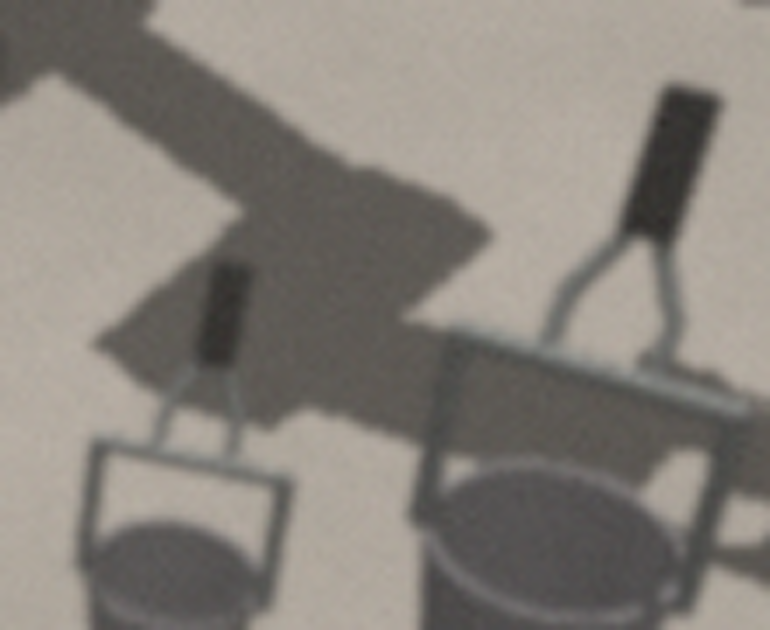

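View pics/crop_side0_225_190.png

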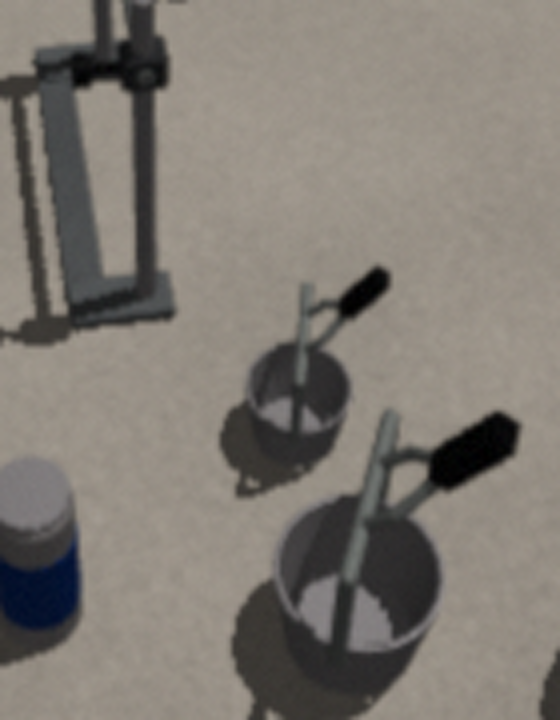

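Zoomed in, the small hook stands in the caddy (scene grip about (157,163)), with larger hooks on either side. The small pail's grip is at scene (351,174) and side (316,263). Next: depth-based positions.

Run:
```python
from h import *
S=load("scene0");D=load("side0");PS=cloud(S);PD=cloud(D)
for n,P,c in (("scene",PS,S),("side",PD,D)):
    im=c["frame"].astype(int); mx=im.max(-1);mn=im.min(-1)
    dark=((mx<(70 if n=="scene" else 40))&(mx-mn<20)).astype(np.uint8)
    k,l,st,ce=cv2.connectedComponentsWithStats(dark)
    for i in range(1,k):
        if 10<st[i,4]<900:
            q=P[l==i];q=q[~np.isnan(q[:,0])]
            if len(q)==0: continue
            m=np.median(q,0)
            if abs(m[1])<600 and 200<m[0]<900 and m[2]>30: print(n,st[i],ce[i].round(1),m.round(),np.nanmin(q,0).round(),np.nanmax(q,0).round())
# height-band maps of the caddy region
for n,P in (("scene",PS),("side",PD)):
    m=(P[...,2]>20)&(P[...,2]<340)&(P[...,0]>250)&(P[...,0]<800)&(abs(P[...,1])<500)
    k,l,st,ce=cv2.connectedComponentsWithStats(m.astype(np.uint8))
    for i in range(1,k):
        if st[i,4]>40:
            q=P[l==i];print(n,"blob",st[i],np.median(q,0).round(),q.min(0).round(),q.max(0).round())
```

```text
scene [153 123   8  16  79] [156.5 130.6] [ 454. -349.  215.] [ 445. -361.  187.] [ 460. -343.  239.]
scene [409 143  13  22 134] [415.1 153.3] [402. 432. 242.] [383. 420. 216.] [417. 442. 267.]
scene [177 147   7  17  84] [180.  154.9] [ 564. -215.  215.] [ 557. -223.  187.] [ 572. -207.  240.]
scene [155 159   5  10  29] [157.1 163.7] [ 549. -306.  157.] [ 544. -314.  142.] [ 557. -300.  173.]
scene [198 164  10  15  95] [203.1 171.7] [695. -85. 263.] [667. -97. 251.] [704. -73. 274.]
scene [301 168   8  17 117] [304.9 175.8] [635. 166. 264.] [606. 152. 249.] [649. 177. 273.]
scene [348 168   8  14  71] [351.4 174.4] [451. 270. 169.] [158. 251.  -3.] [463. 278. 187.]
scene [101 210  28  15 130] [114.7 217.7] [ 698. -380.   38.] [ 664. -429.   33.] [ 719. -361.   42.]
scene [131 218  11  11  13] [136.5 222.6] [ 693. -315.   37.] [ 674. -319.   35.] [ 722. -311.   40.]
side [312 108   6  17  79] [314.4 116.2] [ 443. -349.  218.] [ 435. -365.  181.] [ 453. -341.  244.]
side [279 130   9  17 120] [282.7 137.2] [ 552. -215.  215.] [ 537. -320.  141.] [ 564. -204.  242.]
side [234 138  2
[... 1193 characters left out ...]
49.]
scene blob [239 262  17  22 196] [789.  67.  58.] [767.  41.  20.] [800.  83.  63.]
side blob [309 108  10  49 249] [ 445. -348.  168.] [ 429. -377.   23.] [ 456. -333.  244.]
side blob [275 129  22  50 568] [ 546. -276.   93.] [ 500. -345.   20.] [ 579. -197.  242.]
side blob [ 233  130   34  134 1468] [642. -77. 219.] [ 581. -451.   21.] [734. 178. 324.]
side blob [200 222  14  18 201] [779.  71.  56.] [759.  40.  21.] [800.  82.  65.]
side blob [286 257  37  48 653] [477. 269.  56.] [429. 223.  20.] [519. 310. 195.]
side blob [ 293  293   62   69 1700] [433. 426.  82.] [370. 360.  20.] [497. 478. 274.]
side blob [222 305  24  45 875] [643. 436. 123.] [619. 395.  20.] [672. 447. 155.]
```

```bash
python3 - <<'E'
from h import *
S=load("scene0");D=load("side0");PS=cloud(S);PD=cloud(D)
for n,P in(("S",PS),("D",PD)):
    m=(abs(P[...,2]-52)<5)&(abs(P[...,0]-545)<60)&(abs(P[...,1]+305)<55)
    q=P[m][:,:2].astype(np.float32);print(n,len(q),cv2.minAreaRect(q))
    q=P[(P[...,2]>140)&(P[...,2]<180)&(abs(P[...,0]-549)<25)&(abs(P[...,1]+306)<25)];print(" grip",len(q),np.median(q,0).round(1),q.min(0).round(),q.max(0).round())
    # stand bar: points between clamps
    m=(P[...,2]>240)&(P[...,2]<300)&(P[...,1]>-55)&(P[...,1]<130)&(P[...,0]>600)&(P[...,0]<740)
    q=P[m]; a=np.polyfit(q[:,1],q[:,0],1); b=np.polyfit(q[:,1],q[:,2],1);print(" bar",len(q),a,b, q[:,2].mean(), np.arctan(-a[0]))
    # rim of pail ~58 , bail at 118
    m=(abs(P[...,2]-118)<7)&(abs(P[...,0]-485)<60)&(abs(P[...,1]-268)<60)
    q=P[m];print(" bail",len(q),q.mean(0),q.min(0).round(),q.max(0).round()); a=np.polyfit(q[:,1],q[:,0],1);print(np.arctan(-a[0]))
    m=(abs(P[...,2]-58)<5)&(abs(P[...,0]-485)<50)&(abs(P[...,1]-268)<50)
    q=P[m][:,:2].astype(np.float32);print(" rim",len(q),cv2.minEnclosingCircle(q))
E
python3 - <<'E'
from h import *
S=load("scene0")
im=S["frame"][110:220,140:200,::-1]
cv2.imwrite("pics/z1.png",cv2.resize(im,None,fx=6,fy=5.4,interpolation=cv2.INTER_LANCZOS4)) if 0 else cv2.imwrite("pics/z1.png",cv2.resize(im,None,fx=5.4,fy=5.4,interpolation=cv2.INTER_LANCZOS4))
E
```

```text
S 203 ((543.6876831054688, -307.30975341796875), (54.38731002807617, 77.14692687988281), 76.481689453125)
 grip 66 [ 548.2 -305.7  158.2] [ 537. -317.  140.] [ 557. -299.  173.]
 bar 344 [-2.16452104e-01  6.38267698e+02] [1.97517036e-03 2.59404130e+02] 259.47879037357944 0.21316369131521892
 bail 96 [485.65131837 269.16862617 118.38554064] [477. 227. 111.] [492. 312. 125.]
-0.047778864475326865
 rim 95 ((486.0225830078125, 270.0376281738281), 42.073219299316406)
D 126 ((540.486083984375, -310.2369079589844), (57.63396453857422, 74.6408920288086), 75.32342529296875)
 grip 24 [ 537.9 -307.4  158.9] [ 534. -320.  141.] [ 542. -300.  175.]
 bar 157 [-2.05806050e-01  6.31380295e+02] [-6.87428921e-03  2.63585838e+02] 263.3748009549514 0.20297201563962008
 bail 76 [481.32410333 270.67247888 120.73341388] [475. 223. 112.] [487. 310. 125.]
-0.052275169551055635
 rim 116 ((482.7041320800781, 267.412353515625), 40.977996826171875)
```

View pics/z1.png

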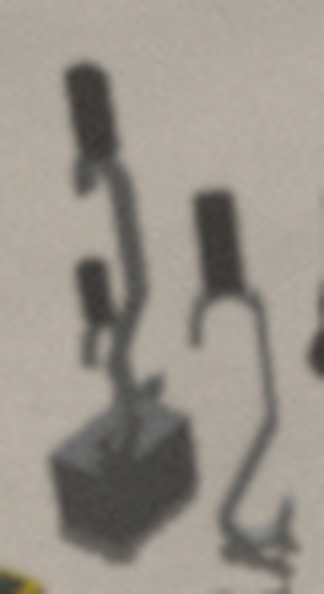

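```bash
cat >> h.py <<'E'
def toolR(xd,zd):
    x=np.array(xd,float);x/=np.linalg.norm(x);z=np.array(zd,float);z-=x*(z@x);z/=np.linalg.norm(z)
    return np.stack([x,np.cross(z,x),z],1)
def plan(o,tcp,Rt):
    Rc=R.from_euler("xyz",o["tcp_rot"]).as_matrix()
    s=Rc.T@(np.asarray(tcp)-o["tool_pos"])/10; w=R.from_matrix(Rc.T@Rt).as_rotvec()
    n=max(np.linalg.norm(s)*10/41.7,np.degrees(np.linalg.norm(w))/7.16)
    print("t cm",s.round(2),"w",w.round(3),"rows>=%.1f"%n)
def show(o):
    Rc=R.from_euler("xyz",o["tcp_rot"]).as_matrix();print("t",round(o["time"],2),"tcp",o["tool_pos"].round(1),"x",Rc[:,0].round(3),"y",Rc[:,1].round(3),"z",Rc[:,2].round(3),"F",np.round(o["contact_force"],1),"w",round(o["grip_width"],1),"q",np.round(o["joint_positions"],2))
E
python3 - <<'E'
from plant import *
from h import *
o=get_obs();show(o)
a=-0.24
for s in(1,-1):
    Rt=toolR([0,0,-1],[s*np.cos(a),s*np.sin(a),0])
    print(s);plan(o,[420,150,330],Rt);plan(o,[543,-306,300],Rt)
E
```

```text
t 0.15 tcp [134.2 507.3 226.2] x [-0.    -0.001 -1.   ] y [-0.967  0.256  0.   ] z [ 0.256  0.967 -0.001] F [ 0.5  0.7 -0.4] w 91.5 q [ 1.17  0.34  1.52 -0.    1.28 -0.15]
1
t cm [-10.35 -36.77 -27.24] w [ 1.552e+00 -1.000e-03  1.000e-03] rows>=12.4
t cm [ -7.31 -60.33 -68.17] w [ 1.552e+00 -1.000e-03  1.000e-03] rows>=21.9
-1
t cm [-10.35 -36.77 -27.24] w [-1.59e+00 -1.00e-03 -1.00e-03] rows>=12.7
t cm [ -7.31 -60.33 -68.17] w [-1.59e+00 -1.00e-03 -1.00e-03] rows>=21.9
```

```bash
python3 -m creep '[{"tx":-2,"ty":-4,"tz":-3,"wx":0.12,"gripper":-1},{"tx":-4,"ty":-7,"tz":-5,"wx":0.24},{"tx":-6,"ty":-10,"tz":-7.5,"wx":0.36},{"tx":-8,"ty":-13,"tz":-9.5,"wx":0.48},{"tx":-9,"ty":-16.5,"tz":-12,"wx":0.6},{"tx":-10,"ty":-20,"tz":-14.5,"wx":0.72},{"tx":-10,"ty":-23,"tz":-17,"wx":0.84},{"tx":-10,"ty":-26,"tz":-19.5,"wx":0.96}]'
python3 - <<'E'
from plant import *
from h import *
o=get_obs();show(o)
Rt=toolR([0,0,-1],[np.cos(-.24),np.sin(-.24),0])
plan(o,[460,-80,330],Rt);plan(o,[543,-306,330],Rt)
E
```

```text
t 0.15 tcp [134.2 507.3 226.2] x [-0.    -0.001 -1.   ] y [-0.967  0.256  0.   ] z [ 0.256  0.967 -0.001] F [ 0.5  0.7 -0.4] w 91.5 q [ 1.17  0.34  1.52 -0.    1.28 -0.15]
t cm [-10.33 -46.52 -48.45] w [ 1.552e+00 -1.000e-03  1.000e-03] rows>=16.3
t cm [-10.31 -60.33 -68.17] w [ 1.552e+00 -1.000e-03  1.000e-03] rows>=22.0validation failed for argument at $[0]...
```

```bash
python3 -m creep '[{"tx":-2,"ty":-4,"tz":-3,"wx":0.12,"wy":0,"wz":0,"gripper":-1},{"tx":-4,"ty":-7,"tz":-5,"wx":0.24,"wy":0,"wz":0,"gripper":-1},{"tx":-6,"ty":-10,"tz":-7.5,"wx":0.36,"wy":0,"wz":0,"gripper":-1},{"tx":-8,"ty":-13,"tz":-9.5,"wx":0.48,"wy":0,"wz":0,"gripper":-1},{"tx":-9,"ty":-16.5,"tz":-12,"wx":0.6,"wy":0,"wz":0,"gripper":-1},{"tx":-10,"ty":-20,"tz":-14.5,"wx":0.72,"wy":0,"wz":0,"gripper":-1},{"tx":-10,"ty":-23,"tz":-17,"wx":0.84,"wy":0,"wz":0,"gripper":-1},{"tx":-10,"ty":-26,"tz":-19.5,"wx":0.96,"wy":0,"wz":0,"gripper":-1}]'
python3 - <<'E'
from plant import *
from h import *
o=get_obs();show(o)
Rt=toolR([0,0,-1],[np.cos(-.24),np.sin(-.24),0])
plan(o,[460,-80,330],Rt);plan(o,[543,-306,330],Rt)
E
```

```text
time: 0.82
tool_pos: [329.6, 260.9, 327.3]
tcp_rot: [0.172, 1.569, 0.518]
contact_force: [0.6, -0.2, 0.3]
grip_width: 91.7
t 0.82 tcp [329.6 260.9 327.3] x [ 0.002  0.001 -1.   ] y [-0.34   0.941  0.   ] z [0.941 0.34  0.002] F [ 0.6 -0.2  0.3] w 91.7 q [0.49 0.08 1.59 0.   1.47 0.14]
t cm [ -0.28 -36.5    0.69] w [ 0.587  0.002 -0.001] rows>=8.8
t cm [ -0.28 -60.57   0.82] w [ 0.587  0.002 -0.001] rows>=14.5
```

```bash
python3 -m creep '[{"tx":0,"ty":-4,"tz":0,"wx":0.08,"wy":0,"wz":0,"gripper":-1},{"tx":0,"ty":-8,"tz":0,"wx":0.16,"wy":0,"wz":0,"gripper":-1},{"tx":0,"ty":-12,"tz":0,"wx":0.24,"wy":0,"wz":0,"gripper":-1},{"tx":0,"ty":-16,"tz":0.2,"wx":0.32,"wy":0,"wz":0,"gripper":-1},{"tx":0,"ty":-20,"tz":0.4,"wx":0.4,"wy":0,"wz":0,"gripper":-1},{"tx":0,"ty":-24,"tz":0.5,"wx":0.48,"wy":0,"wz":0,"gripper":-1},{"tx":0,"ty":-28,"tz":0.6,"wx":0.56,"wy":0,"wz":0,"gripper":-1},{"tx":0,"ty":-32,"tz":0.6,"wx":0.587,"wy":0,"wz":0,"gripper":-1}]'
python3 - <<'E'
from plant import *
from h import *
o=get_obs();show(o)
Rt=toolR([0,0,-1],[np.cos(-.24),np.sin(-.24),0])
plan(o,[543,-306,320],Rt)
E
```

```text
time: 1.48
tool_pos: [444.8, -37.9, 326.4]
tcp_rot: [1.472, 1.571, 1.233]
contact_force: [0.2, 0.8, 0.8]
grip_width: 91.5
t 1.48 tcp [444.8 -37.9 326.4] x [ 0.  0. -1.] y [0.237 0.971 0.   ] z [ 0.971 -0.237  0.   ] F [0.2 0.8 0.8] w 91.5 q [-0.26  0.13  1.53  0.    1.48 -0.02]
t cm [  0.63 -23.72  15.9 ] w [ 0.001  0.    -0.   ] rows>=6.8
```

```bash
python3 -m creep '[{"tx":0,"ty":-3.4,"tz":2.2,"wx":0,"wy":0,"wz":0,"gripper":-1},{"tx":0,"ty":-6.8,"tz":4.4,"wx":0,"wy":0,"wz":0,"gripper":-1},{"tx":0,"ty":-10.2,"tz":6.6,"wx":0,"wy":0,"wz":0,"gripper":-1},{"tx":0,"ty":-13.6,"tz":8.8,"wx":0,"wy":0,"wz":0,"gripper":-1},{"tx":0,"ty":-17,"tz":11,"wx":0,"wy":0,"wz":0,"gripper":-1},{"tx":0,"ty":-20.4,"tz":13.5,"wx":0,"wy":0,"wz":0,"gripper":-1},{"tx":0,"ty":-23.7,"tz":15.9,"wx":0,"wy":0,"wz":0,"gripper":-1},{"tx":0,"ty":-23.7,"tz":15.9,"wx":0,"wy":0,"wz":0,"gripper":-1}]'
python3 - <<'E'
from plant import *
from h import *
o=get_obs();show(o)
c=capture("wrist");np.savez("pics/wrist1.npz",**c);cv2.imwrite("pics/wrist1.png",c["frame"][:,:,::-1])
E
```

```text
time: 2.15
tool_pos: [544.8, -310.0, 322.4]
tcp_rot: [-3.017, 1.567, 3.026]
contact_force: [0.1, 1.4, -1.7]
grip_width: 91.6
t 2.15 tcp [ 544.8 -310.   322.4] x [-0.003  0.    -1.   ] y [ 0.238  0.971 -0.   ] z [ 0.971 -0.238 -0.003] F [ 0.1  1.4 -1.7] w 91.6 q [-0.64  0.5   1.02 -0.    1.62 -0.4 ]
```

View pics/wrist1.png

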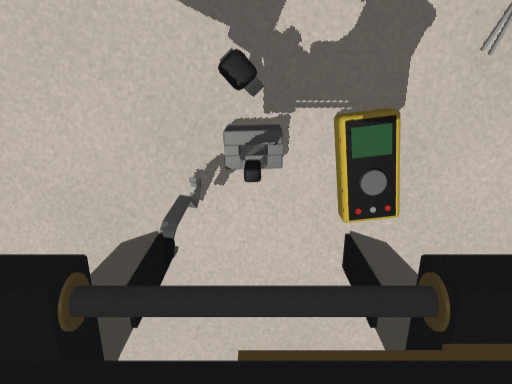

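The wrist view shows the caddy square-on at (253,147), the grip top at (252,172), big hook B at (238,70) and big hook A running from (195,190) to (165,235) beside the left finger. I'll check clearances in the caddy frame.

Run:
```python
from h import *
W=load("wrist1");P=cloud(W)
def blob(u0,u1,v0,v1,zlo,zhi):
    q=P[v0:v1,u0:u1].reshape(-1,3);q=q[(q[:,2]>zlo)&(q[:,2]<zhi)];return q
g=blob(240,266,155,190,150,200);print("grip",len(g),np.median(g,0).round(1),g.min(0).round(1),g.max(0).round(1))
t=blob(215,292,115,180,45,58);print("caddy",cv2.minAreaRect(t[:,:2].astype(np.float32)),np.median(t[:,2]))
b=blob(215,265,40,100,200,260);print("B",len(b),np.median(b,0),b.min(0),b.max(0))
a=-.24;ex=np.array([np.cos(a),np.sin(a)]);ey=np.array([-np.sin(a),np.cos(a)])
# all A points, caddy frame relative (543,-306)
S=cloud(load("scene0"));D=cloud(load("side0"))
for n,Q in(("W",P),("S",S),("D",D)):
    q=Q.reshape(-1,3);q=q[~np.isnan(q[:,0])];r=q[:,:2]-[543,-307];xx=r@ex;yy=r@ey
    m=(q[:,2]>60)&(q[:,2]<280)&(xx<-25)&(xx>-140)&(abs(yy)<110)
    for z0 in range(60,260,20):
        k=m&(q[:,2]>=z0)&(q[:,2]<z0+20)
        if k.sum()>1: print(n,z0,k.sum(),"x",xx[k].min().round(),xx[k].max().round(),"y",yy[k].min().round(),yy[k].max().round())
```

```text
grip 308 [ 543.1 -307.9  172. ] [ 534.2 -318.   151.3] [ 551.2 -303.1  174.5]
caddy ((542.8081665039062, -310.9190368652344), (50.43572235107422, 73.95598602294922), 77.66465759277344) 51.48480893476301
B 1015 [ 555.17578795 -220.28314163  238.20214804] [ 542.78692726 -233.31642478  200.95975409] [ 567.26917403 -207.33389872  240.57909511]
W 60 16 x -80.0 -75.0 y -73.0 -59.0
W 80 54 x -88.0 -74.0 y -61.0 -51.0
W 100 91 x -88.0 -74.0 y -58.0 -51.0
W 120 108 x -88.0 -73.0 y -59.0 -51.0
W 140 147 x -88.0 -73.0 y -94.0 -51.0
W 160 301 x -89.0 -25.0 y -93.0 99.0
W 180 149 x -85.0 -73.0 y -81.0 -60.0
W 200 136 x -78.0 -72.0 y -81.0 -61.0
W 220 51 x -77.0 -73.0 y -80.0 -64.0
S 60 13 x -91.0 -75.0 y -66.0 -56.0
S 80 23 x -89.0 -73.0 y -59.0 -48.0
S 100 20 x -89.0 -74.0 y -56.0 -48.0
S 120 27 x -88.0 -73.0 y -56.0 -46.0
S 140 39 x -92.0 -73.0 y -92.0 -47.0
S 160 48 x -90.0 -25.0 y -86.0 96.0
S 180 38 x -91.0 -72.0 y -78.0 -56.0
S 200 49 x -91.0 -71.0 y -84.0 -56.0
S 220 57 x -94.0 -72.0 y -82.0 -55.0
D 60 14 x -92.0 -76.0 y -71.0 -58.0
D 80 17 x -91.0 -26.0 y -64.0 98.0
D 100 22 x -91.0 -26.0 y -61.0 101.0
D 120 26 x -90.0 -26.0 y -63.0 99.0
D 140 35 x -95.0 -25.0 y -95.0 102.0
D 160 40 x -95.0 -25.0 y -88.0 102.0
D 180 27 x -96.0 -74.0 y -74.0 -57.0
D 200 32 x -97.0 -77.0 y -78.0 -58.0
D 220 38 x -96.0 -76.0 y -79.0 -57.0
D 240 10 x -95.0 -80.0 y -80.0 -61.0
```

Run:
```python
from plant import *
from h import *
W=load("wrist1");P=cloud(W)
q=P[155:190,240:266].reshape(-1,3);q=q[(q[:,2]>169)&(q[:,2]<180)]
print(len(q),cv2.minAreaRect(q[:,:2].astype(np.float32)),np.median(q,0))
o=get_obs()
r=cv2.minAreaRect(q[:,:2].astype(np.float32))[0]
plan(o,[r[0],r[1],141],toolR([0,0,-1],[np.cos(-.22),np.sin(-.22),0]))
```

```text
230 ((542.5889892578125, -310.46746826171875), (12.928631782531738, 15.393863677978516), 79.01697540283203) [ 542.86384398 -310.14787966  172.37845337]
t cm [ 1.821e+01 -4.100e-01  1.000e-02] w [-0.019 -0.004 -0.001] rows>=4.4
```

```bash
python3 -m creep '[{"tx":3,"ty":-0.4,"tz":0,"wx":-0.02,"wy":0,"wz":0,"gripper":-1},{"tx":6,"ty":-0.4,"tz":0,"wx":-0.02,"wy":0,"wz":0,"gripper":-1},{"tx":9,"ty":-0.4,"tz":0,"wx":-0.02,"wy":0,"wz":0,"gripper":-1},{"tx":11,"ty":-0.4,"tz":0,"wx":-0.02,"wy":0,"wz":0,"gripper":-1},{"tx":12,"ty":-0.4,"tz":0,"wx":-0.02,"wy":0,"wz":0,"gripper":-1},{"tx":12,"ty":-0.4,"tz":0,"wx":-0.02,"wy":0,"wz":0,"gripper":-1}]'
python3 - <<'E'
from plant import *
from h import *
o=get_obs();show(o)
c=capture("wrist");np.savez("pics/wrist2.npz",**c);cv2.imwrite("pics/wrist2.png",c["frame"][:,:,::-1])
plan(o,[542.6,-310.4,141],toolR([0,0,-1],[np.cos(-.22),np.sin(-.22),0]))
E
```

```text
time: 2.7
tool_pos: [542.1, -305.8, 204.3]
tcp_rot: [2.671, 1.566, 2.456]
contact_force: [-0.8, -0.1, 1.0]
grip_width: 91.3
t 2.7 tcp [ 542.1 -305.8  204.3] x [-0.004  0.003 -1.   ] y [0.213 0.977 0.002] z [ 0.977 -0.213 -0.004] F [-0.8 -0.1  1. ] w 91.3 q [-0.64  0.54  1.27  0.    1.34 -0.42]
t cm [ 6.33 -0.45  0.17] w [ 0.006 -0.004 -0.002] rows>=1.5
```

View pics/wrist2.png

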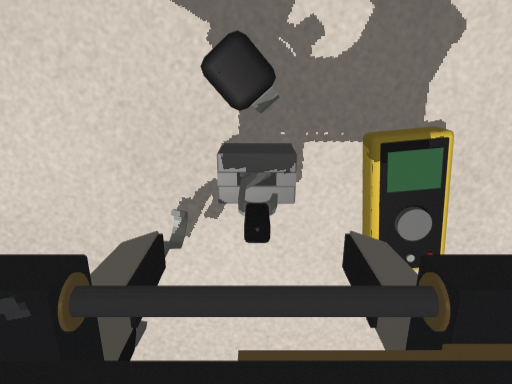

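Run:
```python
from plant import *
from h import *
P=cloud(load("wrist2"))
q=P[195:250,235:280].reshape(-1,3);q=q[(q[:,2]>168)&(q[:,2]<180)]
r=cv2.minAreaRect(q[:,:2].astype(np.float32));print(len(q),r,np.median(q[:,2]))
o=get_obs();show(o)
plan(o,[r[0][0],r[0][1],141],toolR([0,0,-1],[np.cos(-.21),np.sin(-.21),0]))
```

```text
557 ((542.6514892578125, -310.8213195800781), (14.035418510437012, 15.395057678222656), 77.63126373291016) 172.37171544891547
t 2.75 tcp [ 542.9 -306.5  206.4] x [-0.001  0.001 -1.   ] y [0.213 0.977 0.001] z [ 0.977 -0.213 -0.001] F [0.2 0.2 0.7] w 91.7 q [-0.64  0.54  1.26  0.    1.34 -0.42]
t cm [ 6.54 -0.43  0.07] w [-0.004 -0.001 -0.001] rows>=1.6
```

```bash
python3 -m creep '[{"tx":2,"ty":-0.4,"tz":0,"wx":0,"wy":0,"wz":0,"gripper":-1},{"tx":4,"ty":-0.4,"tz":0,"wx":0,"wy":0,"wz":0,"gripper":-1},{"tx":6,"ty":-0.4,"tz":0,"wx":0,"wy":0,"wz":0,"gripper":-1},{"tx":6.5,"ty":-0.4,"tz":0,"wx":0,"wy":0,"wz":0,"gripper":-1},{"tx":6.5,"ty":-0.4,"tz":0,"wx":0,"wy":0,"wz":0,"gripper":-1}]'
python3 - <<'E'
from plant import *
from h import *
o=get_obs();show(o)
c=capture("wrist");cv2.imwrite("pics/wrist3.png",c["frame"][:,:,::-1])
E
```

```text
time: 3.17
tool_pos: [542.3, -310.9, 141.7]
tcp_rot: [2.433, 1.57, 2.218]
contact_force: [0.0, -0.3, 0.9]
grip_width: 91.8
t 3.17 tcp [ 542.3 -310.9  141.7] x [-0.  0. -1.] y [0.213 0.977 0.   ] z [ 0.977 -0.213 -0.   ] F [ 0.  -0.3  0.9] w 91.8 q [-0.64  0.6   1.35  0.    1.2  -0.43]
```

View pics/wrist3.png

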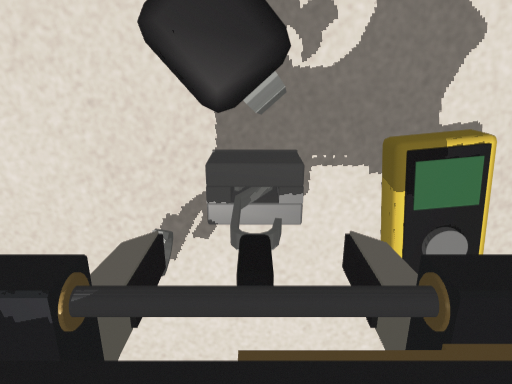

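The grip sits centred between the fingers at column 255, so I close now.

```bash
python3 -m creep '[{"tx":0,"ty":0,"tz":0,"wx":0,"wy":0,"wz":0,"gripper":1},{"tx":0,"ty":0,"tz":0,"wx":0,"wy":0,"wz":0,"gripper":1},{"tx":0,"ty":0,"tz":0,"wx":0,"wy":0,"wz":0,"gripper":1},{"tx":0,"ty":0,"tz":0,"wx":0,"wy":0,"wz":0,"gripper":1},{"tx":0,"ty":0,"tz":0,"wx":0,"wy":0,"wz":0,"gripper":1},{"tx":0,"ty":0,"tz":0,"wx":0,"wy":0,"wz":0,"gripper":1},{"tx":0,"ty":0,"tz":0,"wx":0,"wy":0,"wz":0,"gripper":1},{"tx":0,"ty":0,"tz":0,"wx":0,"wy":0,"wz":0,"gripper":1}]'
python3 - <<'E'
from plant import *
from h import *
o=get_obs();show(o)
E
```

```text
time: 3.88
tool_pos: [542.2, -311.1, 141.4]
tcp_rot: [2.026, 1.571, 1.811]
contact_force: [-0.2, 0.5, 0.7]
grip_width: 43.2
t 3.88 tcp [ 542.2 -311.1  141.4] x [-0.  0. -1.] y [0.213 0.977 0.   ] z [ 0.977 -0.213 -0.   ] F [-0.2  0.5  0.7] w 43.2 q [-0.64  0.6   1.35  0.    1.2  -0.43]
```

```bash
python3 -m creep '[{"tx":0,"ty":0,"tz":0,"wx":0,"wy":0,"wz":0,"gripper":1},{"tx":0,"ty":0,"tz":0,"wx":0,"wy":0,"wz":0,"gripper":1},{"tx":0,"ty":0,"tz":0,"wx":0,"wy":0,"wz":0,"gripper":1},{"tx":0,"ty":0,"tz":0,"wx":0,"wy":0,"wz":0,"gripper":1},{"tx":0,"ty":0,"tz":0,"wx":0,"wy":0,"wz":0,"gripper":1},{"tx":0,"ty":0,"tz":0,"wx":0,"wy":0,"wz":0,"gripper":1},{"tx":0,"ty":0,"tz":0,"wx":0,"wy":0,"wz":0,"gripper":1},{"tx":0,"ty":0,"tz":0,"wx":0,"wy":0,"wz":0,"gripper":1}]'
python3 - <<'E'
from plant import *
from h import *
o=get_obs();show(o)
E
```

```text
time: 4.55
tool_pos: [542.2, -311.1, 141.4]
tcp_rot: [2.064, 1.571, 1.849]
contact_force: [0.1, 0.5, -0.7]
grip_width: 15.7
t 4.55 tcp [ 542.2 -311.1  141.4] x [-0.  0. -1.] y [0.213 0.977 0.   ] z [ 0.977 -0.213 -0.   ] F [ 0.1  0.5 -0.7] w 15.7 q [-0.64  0.6   1.35  0.    1.2  -0.43]
```

Gripped at 15.7 mm, so I lift straight up 9 cm.

```bash
python3 -m creep '[{"tx":0,"ty":0,"tz":0,"wx":0,"wy":0,"wz":0,"gripper":1},{"tx":-0.5,"ty":0,"tz":0,"wx":0,"wy":0,"wz":0,"gripper":1},{"tx":-1.5,"ty":0,"tz":0,"wx":0,"wy":0,"wz":0,"gripper":1},{"tx":-3,"ty":0,"tz":0,"wx":0,"wy":0,"wz":0,"gripper":1},{"tx":-4.5,"ty":0,"tz":0,"wx":0,"wy":0,"wz":0,"gripper":1},{"tx":-6,"ty":0,"tz":0,"wx":0,"wy":0,"wz":0,"gripper":1},{"tx":-7.5,"ty":0,"tz":0,"wx":0,"wy":0,"wz":0,"gripper":1},{"tx":-9,"ty":0,"tz":0,"wx":0,"wy":0,"wz":0,"gripper":1}]'
python3 - <<'E'
from plant import *
from h import *
o=get_obs();show(o)
for n in("scene","wrist"):
    c=capture(n);np.savez(f"pics/{n}4.npz",**c);cv2.imwrite(f"pics/{n}4.png",c["frame"][:,:,::-1])
E
```

```text
time: 5.22
tool_pos: [542.3, -311.2, 233.3]
tcp_rot: [-0.3, 1.57, -0.515]
contact_force: [-0.1, -0.6, -1.5]
grip_width: 15.8
t 5.22 tcp [ 542.3 -311.2  233.3] x [ 0.001 -0.    -1.   ] y [ 0.213  0.977 -0.   ] z [ 0.977 -0.213  0.001] F [-0.1 -0.6 -1.5] w 15.8 q [-0.64  0.53  1.21  0.    1.4  -0.43]
```

View pics/scene4.png

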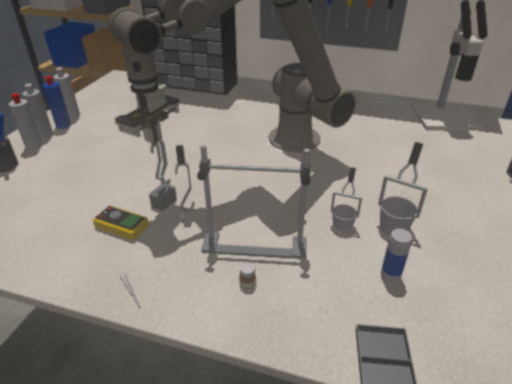

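The hook is out of the caddy and held at scene (158,140), with the neighbours undisturbed. Next I refine the stand pose by triangulating the post tops.

Run:
```python
from plant import *
from h import *
S=load("scene0");D=load("side0")
for n,(u,v,w,hh),s in [("scene0",(190,138,130,50),6),("side0",(228,120,50,100),6)]:
    c=load(n);im=c["frame"][v:v+hh,u:u+w,::-1]
    cv2.imwrite(f"pics/st_{n}.png",cv2.resize(im,None,fx=s,fy=s,interpolation=cv2.INTER_CUBIC))
# bar: fit edges of bar in scene/side via depth mask, z from ray-intersections
for n,c in(("S",S),("D",D)):
    P=cloud(c)
    m=(P[...,2]>240)&(P[...,2]<300)&(P[...,1]>-50)&(P[...,1]<125)&(P[...,0]>600)&(P[...,0]<690)
    v,u=np.nonzero(m); a=np.polyfit(u,v,1) if n=="S" else np.polyfit(v,u,1); print(n,a,u.min(),u.max(),v.min(),v.max())
    # posts top points
    for y0 in(-90,168):
        k=(P[...,2]>300)&(abs(P[...,1]-y0)<30)&(P[...,0]>580)&(P[...,0]<720); q=P[k];vv,uu=np.nonzero(k)
        print(n,"post",len(q),np.median(q,0).round(1),q[:,2].max().round(),uu.mean(),vv.min())
# triangulate bar: plane from S line and D rays
aS=np.polyfit(*(lambda v,u:(u,v))(*np.nonzero((lambda P:(P[...,2]>240)&(P[...,2]<300)&(P[...,1]>-50)&(P[...,1]<125)&(P[...,0]>600)&(P[...,0]<690))(cloud(S)))),1)
P=cloud(D);v,u=np.nonzero((P[...,2]>240)&(P[...,2]<300)&(P[...,1]>-50)&(P[...,1]<125)&(P[...,0]>600)&(P[...,0]<690));aD=np.polyfit(v,u,1)
p,d1=ray(S,210,np.polyval(aS,210));_,d2=ray(S,300,np.polyval(aS,300));nn=np.cross(d1,d2)
for v in(160,180,195):
    pd,d=ray(D,np.polyval(aD,v),v);t=nn@(p-pd)/(nn@d);print("bar axis pt",(pd+t*d).round(1))
```

```text
S [4.64719660e-02 1.56537626e+02] 221 291 165 172
S post 49 [660.9 -91.2 312.8] 321.0 203.40816326530611 145
S post 52 [604.7 160.1 313. ] 320.0 306.46153846153845 149
D [1.76563030e-01 2.23283404e+02] 249 258 156 197
D post 40 [652.5 -92.8 314.9] 324.0 248.125 130
D post 52 [596.5 160.8 314.7] 322.0 260.40384615384613 188
bar axis pt [639.  -42.6 253.7]
bar axis pt [620.4  48.4 254.7]
bar axis pt [607.7 110.7 255.3]
```

View pics/st_scene0.png

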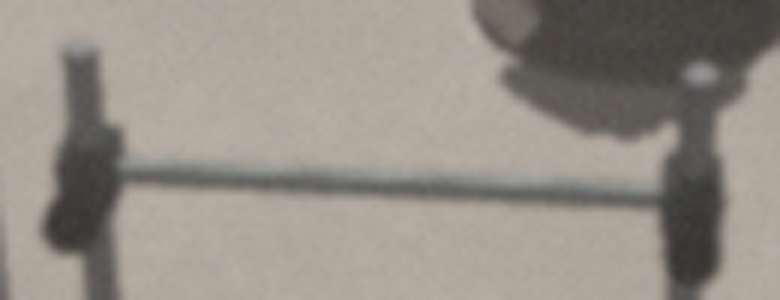

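View pics/st_side0.png

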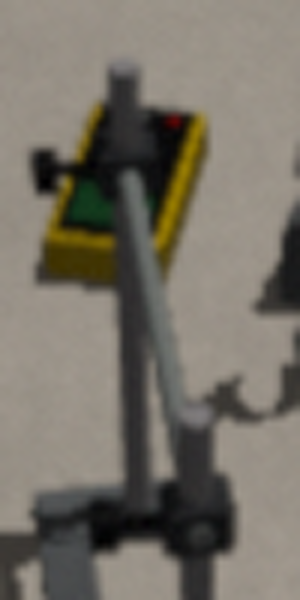

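Run:
```python
from plant import *
from h import *
o=get_obs();show(o)
R0=toolR([0,0,-1],[.977,-.213,0]);R1=toolR([0,0,-1],[.977,.213,0])
plan(o,[455,-245,250],R0);plan(o,[470,-150,280],toolR([0,0,-1],[.977,-.03,0]));plan(o,[566.4,19.2,309],R1)
```

```text
t 5.32 tcp [ 543.4 -311.9  235.2] x [ 0.005 -0.004 -1.   ] y [ 0.213  0.977 -0.003] z [ 0.977 -0.213  0.006] F [-0.6  0.5 -0.2] w 15.7 q [-0.64  0.52  1.21  0.    1.4  -0.43]
t cm [ -1.55   4.65 -10.05] w [-0.     0.006  0.003] rows>=2.7
t cm [ -4.58  14.25 -10.6 ] w [-0.184  0.006  0.003] rows>=4.4
t cm [-7.49 32.82 -4.77] w [-0.43   0.005  0.004] rows>=8.2
```

```bash
python3 -m creep '[{"tx":-0.7,"ty":1.5,"tz":-3.3,"wx":0,"wy":0,"wz":0,"gripper":1},{"tx":-1.5,"ty":3,"tz":-6.6,"wx":0,"wy":0,"wz":0,"gripper":1},{"tx":-2.3,"ty":5,"tz":-9.5,"wx":0,"wy":0,"wz":0,"gripper":1},{"tx":-3.1,"ty":8,"tz":-11,"wx":-0.06,"wy":0,"wz":0,"gripper":1},{"tx":-3.9,"ty":11.5,"tz":-11.3,"wx":-0.13,"wy":0,"wz":0,"gripper":1},{"tx":-4.7,"ty":15,"tz":-11,"wx":-0.2,"wy":0,"wz":0,"gripper":1},{"tx":-5.5,"ty":18.5,"tz":-10.3,"wx":-0.27,"wy":0,"wz":0,"gripper":1},{"tx":-6.2,"ty":22,"tz":-9,"wx":-0.34,"wy":0,"wz":0,"gripper":1}]'
python3 - <<'E'
from plant import *
from h import *
o=get_obs();show(o)
plan(o,[566.4,19.2,309],toolR([0,0,-1],[.977,.213,0]))
E
```

```text
time: 5.98
tool_pos: [500.6, -75.3, 294.2]
tcp_rot: [-0.592, 1.571, -0.464]
contact_force: [1.3, -1.2, -0.9]
grip_width: 16.0
t 5.98 tcp [500.6 -75.3 294.2] x [ 0. -0. -1.] y [-0.127  0.992 -0.   ] z [0.992 0.127 0.   ] F [ 1.3 -1.2 -0.9] w 16.0 q [-0.3   0.26  1.45 -0.    1.43 -0.43]
t cm [-1.48  8.54  7.73] w [-0.087  0.     0.   ] rows>=2.8
```

```bash
python3 -m creep '[{"tx":-0.5,"ty":2.5,"tz":2,"wx":-0.04,"wy":0,"wz":0,"gripper":1},{"tx":-1,"ty":5,"tz":4.4,"wx":-0.08,"wy":0,"wz":0,"gripper":1},{"tx":-1.5,"ty":7.5,"tz":6.8,"wx":-0.087,"wy":0,"wz":0,"gripper":1},{"tx":-1.5,"ty":8.5,"tz":7.7,"wx":-0.087,"wy":0,"wz":0,"gripper":1},{"tx":-1.5,"ty":8.5,"tz":7.7,"wx":-0.087,"wy":0,"wz":0,"gripper":1}]'
python3 - <<'E'
from plant import *
from h import *
o=get_obs();show(o)
for n in("scene","side","wrist"):
    c=capture(n);np.savez(f"pics/{n}5.npz",**c);cv2.imwrite(f"pics/{n}5.png",c["frame"][:,:,::-1])
c=load("side5");cv2.imwrite("pics/side5z.png",cv2.resize(c["frame"][110:230,200:340,::-1],None,fx=5,fy=5,interpolation=cv2.INTER_CUBIC))
c=load("scene5");cv2.imwrite("pics/scene5z.png",cv2.resize(c["frame"][90:230,180:330,::-1],None,fx=4,fy=4,interpolation=cv2.INTER_CUBIC))
E
```

```text
time: 6.4
tool_pos: [567.9, 19.4, 307.5]
tcp_rot: [2.049, 1.57, 2.264]
contact_force: [-0.9, 0.1, -1.3]
grip_width: 15.7
t 6.4 tcp [567.9  19.4 307.5] x [-0.001  0.001 -1.   ] y [-0.214  0.977  0.001] z [ 0.977  0.214 -0.   ] F [-0.9  0.1 -1.3] w 15.7 q [-0.1   0.38  1.25  0.    1.52 -0.32]
```

View pics/side5z.png

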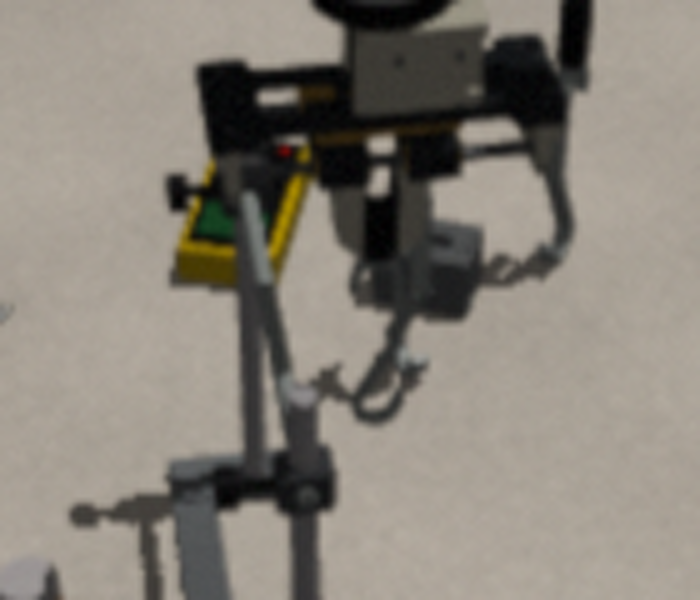

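View pics/wrist5.png

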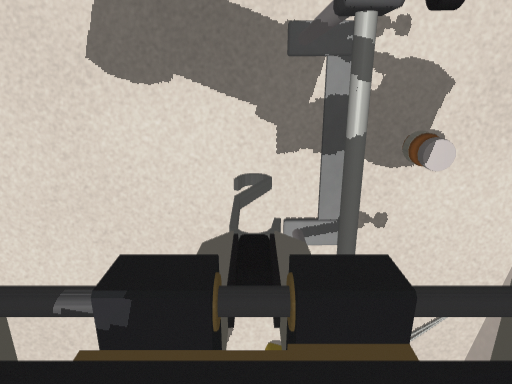

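View pics/scene5z.png

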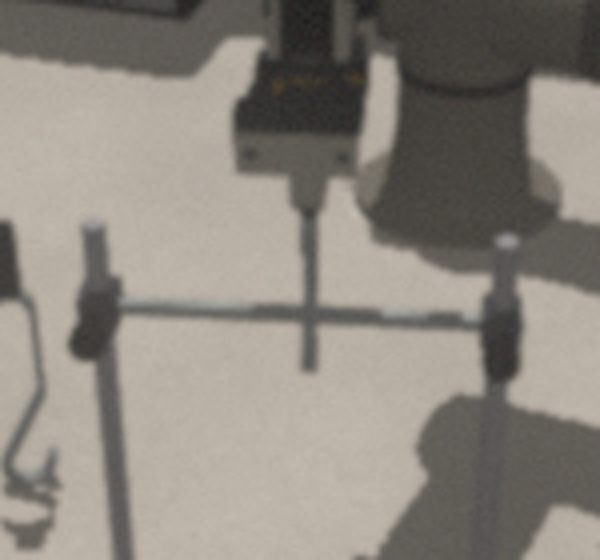

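Side view: the held hook hangs in front of (robot side of) the bar. Wrist view: bar from (367,20) to (347,250), almost parallel to the hook's width axis. Scene view: hook at the bar's middle. I'll measure the bar with wrist depth.

Run:
```python
from plant import *
from h import *
W=load("wrist5");P=cloud(W);o=get_obs();show(o)
m=(P[...,2]>235)&(P[...,2]<290);m[:,:320]=0;m[:,400:]=0;m[250:]=0;m[:25]=0
# per-row centre and min depth
pts=[]
for v in range(30,250,5):
    u=np.nonzero(m[v])[0]
    if len(u)>4: pts.append((u.mean(),v,len(u),*np.median(P[v,u],0),P[v,u,2].max()))
pts=np.array(pts);print(pts[::6].round(1))
# bar top z by edge width: d=12 -> depth
f=cam(W)[0]
zt=np.percentile(P[m][:,2],90);print("top z p90",zt,"med",np.median(P[m][:,2]))
X=np.array([onz(W,a,b,zt-4) for a,b in pts[:,:2]]);k=np.polyfit(X[:,1],X[:,0],1);print("axis x=",k,"yaw",-np.arctan(k[0]))
# hook: points of grip in wrist & seat
for n in("side5","scene5"):
    c=load(n);Q=cloud(c)
    m=(Q[...,2]>100)&(Q[...,2]<300)&(abs(Q[...,0]-566)<45)&(abs(Q[...,1]-20)<25)
    q=Q[m];r=q[:,:2]-[566.4,19.2];e=np.array([.977,.213]);
    print(n,len(q),"zmin",q[:,2].min(),"y'",np.median(r@[-.213,.977]))
    for z0 in range(130,300,15):
        k=(q[:,2]>=z0)&(q[:,2]<z0+15)
        if k.sum(): print(z0,k.sum(),"x'",(r[k]@e).min().round(1),(r[k]@e).max().round(1))
```

```text
t 6.55 tcp [566.3  16.1 307.8] x [-0.002 -0.    -1.   ] y [-0.21   0.978 -0.   ] z [ 0.978  0.21  -0.002] F [-0.1 -0.4 -1.3] w 15.6 q [-0.11  0.38  1.25 -0.    1.52 -0.32]
[[364.5  30.   22.  601.7 135.5 262.9 264. ]
 [362.   60.   23.  604.6 120.6 262.5 265.4]
 [359.5  90.   22.  608.3 105.3 262.4 264.8]
 [357.1 120.   20.  612.1  89.1 262.4 264.5]
 [354.5 150.   20.  615.9  71.8 262.4 264.5]
 [351.5 180.   20.  619.4  53.7 262.8 264.7]
 [349.  210.   19.  624.   34.4 262.7 263.8]
 [346.5 240.   18.  628.4  14.2 262.7 264.1]]
top z p90 263.9382265630751 med 262.62211894331915
axis x= [-2.21536733e-01  6.32681253e+02] yaw 0.21801562062902938
side5 140 zmin 174.26228008553437 y' 0.49162577549454356
160 2 x' -8.6 1.1
175 28 x' -17.2 12.5
190 21 x' -18.6 10.7
205 12 x' -5.1 2.8
220 16 x' -13.5 -1.2
235 8 x' -16.7 -11.6
250 9 x' -16.3 -12.5
265 11 x' -16.2 14.0
280 21 x' -15.3 13.0
295 12 x' -13.2 10.8
scene5 151 zmin 170.22071080386445 y' 2.150621259777916
160 2 x' -4.1 1.2
175 20 x' -9.8 19.1
190 19 x' -9.0 17.2
205 9 x' 3.0 10.5
220 24 x' -9.2 4.2
235 18 x' -11.5 -5.3
250 11 x' -10.8 -5.8
265 13 x' -10.3 21.3
280 28 x' -6.5 19.6
295 7 x' 8.6 11.0
```

Run:
```python
from h import *
data={"wrist1":([544.8,-310,322.4],[-3.017,1.567,3.026]),"wrist2":([542.1,-305.8,204.3],[2.671,1.566,2.456]),"wrist4":([542.3,-311.2,233.3],[-0.3,1.57,-.515]),"wrist5":([567.9,19.4,307.5],[2.049,1.57,2.264]),"wrist0":([134.2,507.2,226.1],[3.0118,1.56923,-1.9594])}
for n,(t,r) in data.items():
    c=load(n);Rt=R.from_euler("xyz",r).as_matrix();M=cam(c)[4]
    print(n,(Rt.T@(c["xyz"]-t)).round(1),R.from_matrix(Rt.T@M).as_rotvec().round(3))
W=load("wrist5");e=np.array([np.cos(.218),np.sin(.218)])
print(c["xyz"],W["xyz"])
T=W["xyz"];print("cam->bar along e:",(np.array([625.6,32])-T[:2])@e,"cam z",T[2])
```

```text
wrist1 [-157.7   83.5   -0.3] [ 2.053 -0.322  2.055]
wrist2 [-157.7   83.4   -0.3] [ 2.053 -0.321  2.054]
wrist4 [-1.61e+02  8.33e+01  1.00e-01] [ 2.047 -0.325  2.059]
wrist5 [-157.7   81.3   -1.8] [ 2.055 -0.325  2.053]
wrist0 [-157.8   83.8   -0.2] [ 2.052 -0.323  2.054]
[ 53.22873695 528.67412172 383.89561574] [548.89680432  98.36994042 465.2836554 ]
cam->bar along e: 60.53346341928624 cam z 465.2836554048685
```

```bash
python3 -m creep '[{"tx":-0.5,"ty":0,"tz":0.5,"wx":0,"wy":0,"wz":0,"gripper":1},{"tx":-0.5,"ty":0,"tz":1.5,"wx":0,"wy":0,"wz":0,"gripper":1},{"tx":-0.5,"ty":0,"tz":2.7,"wx":0,"wy":0,"wz":0,"gripper":1},{"tx":-0.5,"ty":0,"tz":3.8,"wx":0,"wy":0,"wz":0,"gripper":1},{"tx":-0.5,"ty":0,"tz":4.8,"wx":0,"wy":0,"wz":0,"gripper":1},{"tx":-0.5,"ty":0,"tz":5.6,"wx":0,"wy":0,"wz":0,"gripper":1},{"tx":-0.5,"ty":0,"tz":6,"wx":0,"wy":0,"wz":0,"gripper":1},{"tx":-0.5,"ty":0,"tz":6,"wx":0,"wy":0,"wz":0,"gripper":1}]'
python3 - <<'E'
from plant import *
from h import *
o=get_obs();show(o)
for n in("scene","side","wrist"):
    c=capture(n);np.savez(f"pics/{n}6.npz",**c);cv2.imwrite(f"pics/{n}6.png",c["frame"][:,:,::-1])
c=load("side6");cv2.imwrite("pics/side6z.png",cv2.resize(c["frame"][110:230,200:340,::-1],None,fx=5,fy=5,interpolation=cv2.INTER_CUBIC))
W=load("wrist6");P=cloud(W)
m=(P[...,2]>235)&(P[...,2]<290);m[:,240:]=m[:,240:];m[215:]=0;m[:25]=0
pts=[]
for v in range(30,215,5):
    u=np.nonzero(m[v,200:320])[0]+200
    if 4<len(u)<35: pts.append((u.mean(),v))
pts=np.array(pts);X=np.array([onz(W,a,b,259.5) for a,b in pts]);k=np.polyfit(X[:,1],X[:,0],1);print(k,-np.arctan(k[0]),len(pts))
Rt=R.from_matrix(cam(W)[4]@R.from_rotvec([2.053,-.322,2.054]).as_matrix().T)
T=W["xyz"]-Rt.as_matrix()@[-157.7,83.5,-.3];print("TCP from cam",T, Rt.as_matrix()[:,2])
z=Rt.as_matrix()[:,2][:2]
# distance along z from TCP to the bar line
t=(k[1]+k[0]*T[1]-T[0])/(z[0]-k[0]*z[1]);print("TCP->bar along tool z",t)
E
```

```text
time: 7.22
tool_pos: [625.7, 28.2, 313.0]
tcp_rot: [3.14, 1.57, -2.933]
contact_force: [0.2, 0.4, -1.4]
grip_width: 15.5
t 7.22 tcp [625.7  28.2 313. ] x [-0.001 -0.    -1.   ] y [-0.209  0.978  0.   ] z [ 0.978  0.209 -0.001] F [ 0.2  0.4 -1.4] w 15.5 q [-0.08  0.5   1.05 -0.    1.6  -0.29]
[-1.97356715e-01  6.30754285e+02] 0.1948526520365242 37
TCP from cam [625.25391752  28.65119315 313.46529277] [ 9.77849547e-01  2.09308954e-01 -1.55429199e-04]
TCP->bar along tool z -0.15124016645068325
```

View pics/side6z.png

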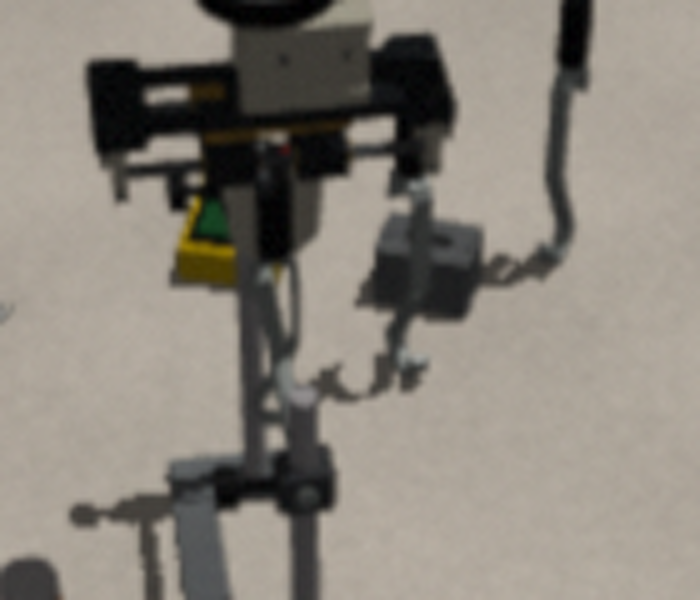

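View pics/wrist6.png

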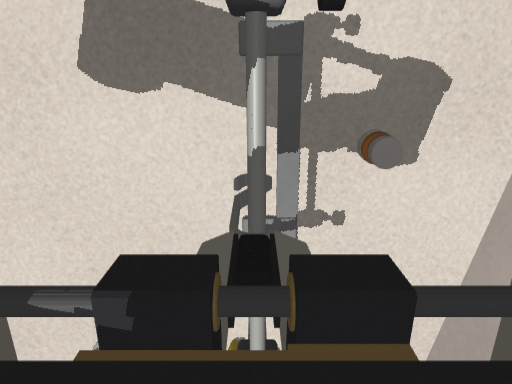

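Wrist view shows the bar (column 256) centred under the grip (column 255). The hook's tip is past the bar, so I lower it.

```bash
python3 -m creep '[{"tx":0.7,"ty":0,"tz":0,"wx":0,"wy":0,"wz":0,"gripper":1},{"tx":1.5,"ty":0,"tz":0,"wx":0,"wy":0,"wz":0,"gripper":1},{"tx":2.2,"ty":0,"tz":0,"wx":0,"wy":0,"wz":0,"gripper":1},{"tx":2.7,"ty":0,"tz":0,"wx":0,"wy":0,"wz":0,"gripper":1},{"tx":2.9,"ty":0,"tz":0,"wx":0,"wy":0,"wz":0,"gripper":1},{"tx":2.9,"ty":0,"tz":0,"wx":0,"wy":0,"wz":0,"gripper":1}]'; python3 -m creep '[{"tx":0.1,"ty":0,"tz":0,"wx":0,"wy":0,"wz":0,"gripper":1},{"tx":0.2,"ty":0,"tz":0,"wx":0,"wy":0,"wz":0,"gripper":1},{"tx":0.3,"ty":0,"tz":0,"wx":0,"wy":0,"wz":0,"gripper":1}]'
```

```text
time: 7.87
tool_pos: [625.3, 29.6, 283.5]
tcp_rot: [2.806, 1.569, 3.018]
contact_force: [-0.4, 1.1, -0.1]
grip_width: 15.8
time: 8.12
tool_pos: [625.8, 29.6, 281.7]
tcp_rot: [-0.159, 1.57, 0.053]
contact_force: [0.1, 0.5, -1.2]
grip_width: 15.8
```

```bash
python3 -m creep '[{"tx":0.1,"ty":0,"tz":0,"wx":0,"wy":0,"wz":0,"gripper":1},{"tx":0.2,"ty":0,"tz":0,"wx":0,"wy":0,"wz":0,"gripper":1},{"tx":0.2,"ty":0,"tz":0,"wx":0,"wy":0,"wz":0,"gripper":1}]'; python3 -m creep '[{"tx":0.05,"ty":0,"tz":0,"wx":0,"wy":0,"wz":0,"gripper":1},{"tx":0.1,"ty":0,"tz":0,"wx":0,"wy":0,"wz":0,"gripper":1}]'
```

```text
time: 8.37
tool_pos: [625.6, 29.6, 279.3]
tcp_rot: [2.42, 1.571, 2.632]
contact_force: [0.3, 0.9, -1.0]
grip_width: 15.7
time: 8.53
tool_pos: [625.7, 29.5, 278.5]
tcp_rot: [0.016, 1.571, 0.228]
contact_force: [0.2, 0.7, -1.4]
grip_width: 15.9
```

```bash
python3 -m creep '[{"tx":0.05,"ty":0,"tz":0,"wx":0,"wy":0,"wz":0,"gripper":1},{"tx":0.1,"ty":0,"tz":0,"wx":0,"wy":0,"wz":0,"gripper":1}]'
```

```text
time: 8.7
tool_pos: [625.7, 29.5, 277.4]
tcp_rot: [0.077, 1.571, 0.289]
contact_force: [-0.6, -0.7, -1.3]
grip_width: 16.0
```

```bash
python3 -m creep '[{"tx":0.05,"ty":0,"tz":0,"wx":0,"wy":0,"wz":0,"gripper":1},{"tx":0.1,"ty":0,"tz":0,"wx":0,"wy":0,"wz":0,"gripper":1}]'
```

```text
time: 8.87
tool_pos: [625.7, 29.6, 276.4]
tcp_rot: [0.967, 1.571, 1.179]
contact_force: [-0.1, -0.7, -1.1]
grip_width: 15.5
```

```bash
python3 -m creep '[{"tx":0.05,"ty":0,"tz":0,"wx":0,"wy":0,"wz":0,"gripper":1},{"tx":0.1,"ty":0,"tz":0,"wx":0,"wy":0,"wz":0,"gripper":1}]'
```

```text
time: 9.03
tool_pos: [625.7, 29.5, 275.4]
tcp_rot: [1.359, 1.571, 1.571]
contact_force: [0.9, 0.1, -1.0]
grip_width: 15.8
```

```bash
python3 -m creep '[{"tx":0.05,"ty":0,"tz":0,"wx":0,"wy":0,"wz":0,"gripper":1},{"tx":0.1,"ty":0,"tz":0,"wx":0,"wy":0,"wz":0,"gripper":1}]'
```

```text
time: 9.2
tool_pos: [625.8, 29.5, 275.0]
tcp_rot: [-0.186, 1.57, 0.026]
contact_force: [-1.7, -0.4, 4.5]
grip_width: 15.9
```

```bash
python3 -m creep '[{"tx":0.05,"ty":0,"tz":0,"wx":0,"wy":0,"wz":0,"gripper":1},{"tx":0.1,"ty":0,"tz":0,"wx":0,"wy":0,"wz":0,"gripper":1}]'
```

```text
time: 9.37
tool_pos: [625.8, 29.5, 274.9]
tcp_rot: [-0.276, 1.569, -0.064]
contact_force: [-3.0, 0.9, 8.8]
grip_width: 15.7
```

Contact at TCP z of about 275, with Fz 4.5 then 8.8 N. I ease back slightly to hold a few newtons, and look before letting go.

```bash
python3 -m creep '[{"tx":-0.07,"ty":0,"tz":0,"wx":0,"wy":0,"wz":0,"gripper":1},{"tx":-0.07,"ty":0,"tz":0,"wx":0,"wy":0,"wz":0,"gripper":1}]'
python3 - <<'E'
from plant import *
from h import *
for n in("scene","side","wrist"):
    c=capture(n);np.savez(f"pics/{n}7.npz",**c);cv2.imwrite(f"pics/{n}7.png",c["frame"][:,:,::-1])
o=get_obs();show(o);print(o["moment"])
a=cv2.resize(load("side7")["frame"][120:220,210:320,::-1],(500,455),interpolation=cv2.INTER_CUBIC)
cv2.imwrite("pics/s7.png",a)
E
```

```text
time: 9.53
tool_pos: [625.8, 29.6, 275.0]
tcp_rot: [-0.214, 1.57, -0.002]
contact_force: [-0.9, -0.7, 5.1]
grip_width: 15.6
t 9.68 tcp [625.8  29.6 275. ] x [ 0.001 -0.    -1.   ] y [-0.21   0.978 -0.   ] z [0.978 0.21  0.001] F [-2.2 -0.9  5.8] w 15.6 q [-0.08  0.51  1.13  0.    1.5  -0.29]
[-0.05298064  0.29156453  0.01012973]
```

View pics/s7.png

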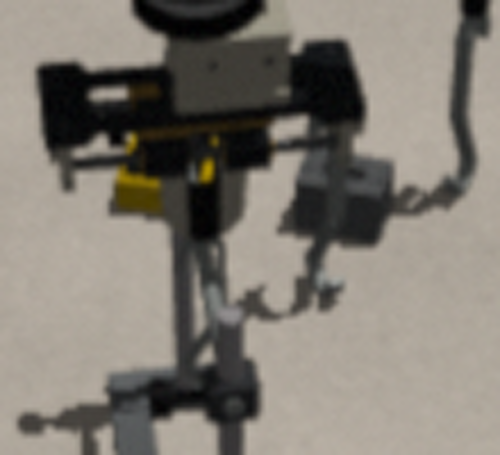

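View pics/wrist7.png

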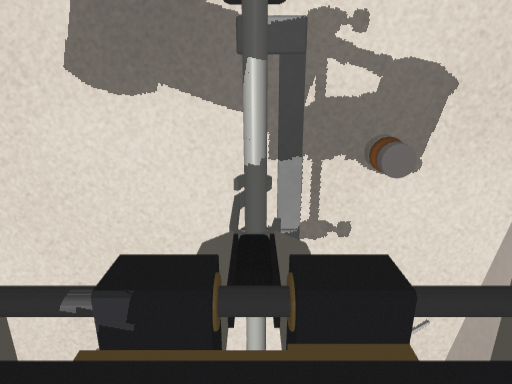

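5–6 N steady, and the bar is centred in the curl (bar column 255, grip 255). Releasing.

```bash
python3 -m creep '[{"tx":0,"ty":0,"tz":0,"wx":0,"wy":0,"wz":0,"gripper":0},{"tx":0,"ty":0,"tz":0,"wx":0,"wy":0,"wz":0,"gripper":0},{"tx":0,"ty":0,"tz":0,"wx":0,"wy":0,"wz":0,"gripper":0},{"tx":0,"ty":0,"tz":0,"wx":0,"wy":0,"wz":0,"gripper":0},{"tx":0,"ty":0,"tz":0,"wx":0,"wy":0,"wz":0,"gripper":0},{"tx":0,"ty":0,"tz":0,"wx":0,"wy":0,"wz":0,"gripper":0}]'
python3 - <<'E'
from plant import *
from h import *
c=capture("wrist");cv2.imwrite("pics/wrist8.png",c["frame"][:,:,::-1])
o=get_obs();show(o)
E
```

```text
time: 10.18
tool_pos: [625.7, 29.5, 273.9]
tcp_rot: [2.609, 1.57, 2.821]
contact_force: [-0.5, -0.2, 0.5]
grip_width: 45.3
t 10.23 tcp [625.7  29.5 274. ] x [-0.  0. -1.] y [-0.21   0.978  0.   ] z [ 0.978  0.21  -0.   ] F [-0.  -0.8 -0.3] w 45.6 q [-0.08  0.51  1.13  0.    1.5  -0.29]
```

View pics/wrist8.png

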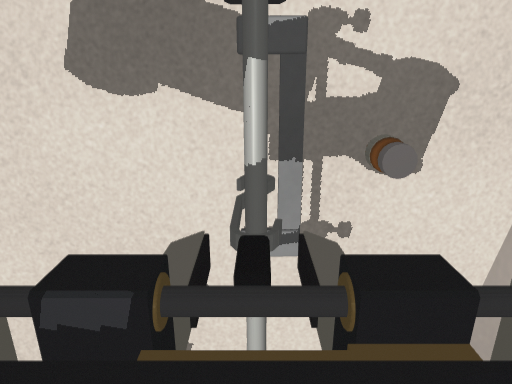

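The hook stays on the bar between the open fingers, grip at (253,255), and the force is gone. Raising straight up.

```bash
python3 -m creep '[{"tx":-1,"ty":0,"tz":0,"wx":0,"wy":0,"wz":0,"gripper":0},{"tx":-2.5,"ty":0,"tz":0,"wx":0,"wy":0,"wz":0,"gripper":0},{"tx":-4.5,"ty":0,"tz":0,"wx":0,"wy":0,"wz":0,"gripper":0},{"tx":-6.5,"ty":0,"tz":0,"wx":0,"wy":0,"wz":0,"gripper":0},{"tx":-8,"ty":0,"tz":0,"wx":0,"wy":0,"wz":0,"gripper":0}]'
python3 - <<'E'
from plant import *
from h import *
for n in("scene","side","wrist"):
    c=capture(n);np.savez(f"pics/{n}9.npz",**c);cv2.imwrite(f"pics/{n}9.png",c["frame"][:,:,::-1])
o=get_obs();show(o)
a=cv2.resize(load("side9")["frame"][120:220,210:320,::-1],(400,364),interpolation=cv2.INTER_CUBIC)
b=cv2.resize(load("scene9")["frame"][130:230,190:300,::-1],(400,364),interpolation=cv2.INTER_CUBIC)
cv2.imwrite("pics/s9.png",np.hstack([a,b]))
E
```

```text
time: 10.65
tool_pos: [625.8, 29.5, 356.9]
tcp_rot: [-0.25, 1.568, -0.038]
contact_force: [0.4, -0.5, 0.8]
grip_width: 46.0
t 10.8 tcp [626.1  29.5 355.7] x [ 0.003 -0.    -1.   ] y [-0.21   0.978 -0.001] z [0.978 0.21  0.003] F [ 0.3  0.  -0.6] w 46.0 q [-0.08  0.49  0.95  0.    1.7  -0.29]
```

View pics/s9.png

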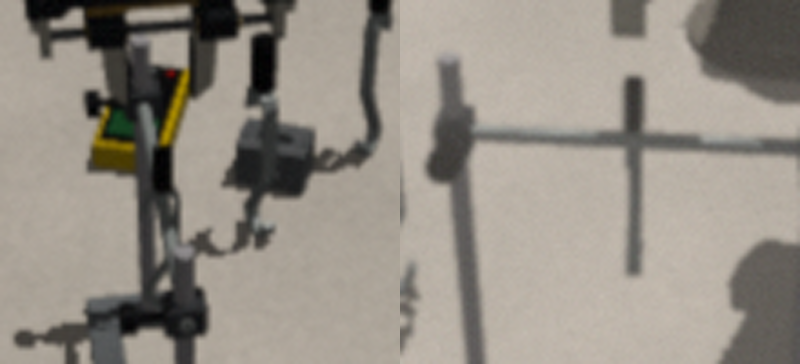

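View pics/wrist9.png

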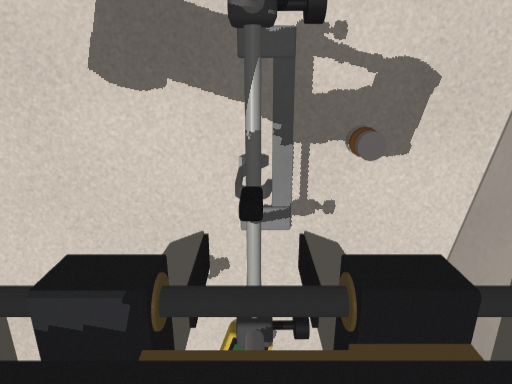

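The hook hangs plumb on the bar: in the wrist view the grip top is at (251,203), over the bar. Next I measure the hung hook, check the large pail's clearance, and plan the pail approach.

```bash
cat >> h.py <<'E'
Pp=np.array([445.5,271.6,168.]);yp=-.05
def Rpail(y,s=1,tilt=np.pi/6):
    e=np.array([np.cos(y),np.sin(y),0]);f=np.array([-np.sin(y),np.cos(y),0])
    return toolR(np.sin(tilt)*e-np.cos(tilt)*np.array([0,0,1.]),s*f)
E
python3 - <<'E'
from plant import *
from h import *
P=cloud(load("wrist9"));q=P[175:230,230:275].reshape(-1,3);q=q[(q[:,2]>295)&(q[:,2]<320)]
r=cv2.minAreaRect(q[:,:2].astype(np.float32));print("hung grip top",r,np.median(q[:,2]))
for n in("scene9","side9"):
    Q=cloud(load(n));m=(Q[...,2]>120)&(Q[...,2]<250)&(abs(Q[...,0]-626)<35)&(abs(Q[...,1]-29)<15);q=Q[m];rr=q[:,:2]-[625.7,29.5]
    for z0 in range(120,250,15):
        k=(q[:,2]>=z0)&(q[:,2]<z0+15)
        if k.sum(): print(n,z0,k.sum(),"x'",(rr[k]@[.977,.214]).min().round(1),(rr[k]@[.977,.214]).max().round(1),"y'",np.median(rr[k]@[-.214,.977]).round(1))
for n in("scene9","side9"):
    Q=cloud(load(n)).reshape(-1,3)
    for y0 in(340,355,365,375,390): 
        k=(Q[:,1]>y0)&(Q[:,1]<y0+12)&(Q[:,2]>20)&(Q[:,0]>340)&(Q[:,0]<520);print(n,y0,Q[k].max(0).round() if k.any() else None)
o=get_obs();show(o);Rt=Rpail(yp)
x=Rt[:,0]; print(Rt.round(2)); T=Pp+19*x
print("grasp tcp",T); plan(o,T-110*x+[0,0,20],Rt); plan(o,[540,90,370],Rt)
E
```

```text
hung grip top ((624.6340942382812, 30.245655059814453), (15.577154159545898, 13.319499015808105), 11.314834594726562) 305.857668405375
scene9 135 11 x' -11.5 17.7 y' 5.3
scene9 150 22 x' -8.1 20.3 y' 1.9
scene9 165 22 x' 2.7 13.2 y' 1.6
scene9 180 24 x' -6.6 5.2 y' 3.0
scene9 195 21 x' -11.4 -2.6 y' 0.4
scene9 210 18 x' -10.8 -4.3 y' 1.5
scene9 225 4 x' -9.5 -6.6 y' 5.4
scene9 240 14 x' -9.1 19.1 y' 2.3
side9 135 11 x' 1.0 11.5 y' 1.2
side9 150 11 x' 7.6 14.4 y' 0.6
side9 165 11 x' 1.2 11.2 y' 1.8
side9 180 9 x' -2.7 1.7 y' 1.1
side9 210 4 x' -14.3 -13.9 y' 4.7
side9 225 7 x' -14.7 -11.3 y' 4.1
side9 240 9 x' -14.7 14.2 y' 2.9
scene9 340 None
scene9 355 [442. 367. 173.]
scene9 365 [477. 377. 174.]
scene9 375 [489. 387. 175.]
scene9 390 [496. 402. 190.]
side9 340 None
side9 355 [459. 367. 177.]
side9 365 [474. 377. 177.]
side9 375 [485. 387. 177.]
side9 390 [492. 402. 195.]
t 10.8 tcp [626.1  29.5 355.7] x [ 0.003 -0.    -1.   ] y [-0.21   0.978 -0.001] z [0.978 0.21  0.003] F [ 0.3  0.  -0.6] w 46.0 q [-0.08  0.49  0.95  0.    1.7  -0.29]
[[ 0.5  -0.86  0.05]
 [-0.02  0.04  1.  ]
 [-0.87 -0.5   0.  ]]
grasp tcp [454.98812747 271.12519789 151.54551733]
t cm [  8.81  28.65 -16.99] w [-1.277 -0.34  -0.443] rows>=11.2
t cm [-1.46  7.72 -7.14] w [-1.277 -0.34  -0.443] rows>=11.2
```

```bash
python3 -m creep '[{"tx":-1.4,"ty":1.8,"tz":-3.3,"wx":-0.11,"wy":-0.03,"wz":-0.04,"gripper":-1},{"tx":-1.4,"ty":3.5,"tz":-6.5,"wx":-0.22,"wy":-0.06,"wz":-0.08,"gripper":-1},{"tx":-1.4,"ty":5.2,"tz":-9.7,"wx":-0.33,"wy":-0.09,"wz":-0.12,"gripper":-1},{"tx":-1.4,"ty":8.2,"tz":-11.2,"wx":-0.44,"wy":-0.12,"wz":-0.15,"gripper":-1},{"tx":-1.2,"ty":11.3,"tz":-12.5,"wx":-0.55,"wy":-0.15,"wz":-0.19,"gripper":-1},{"tx":-1,"ty":14.3,"tz":-13.9,"wx":-0.66,"wy":-0.18,"wz":-0.23,"gripper":-1},{"tx":0.5,"ty":17.3,"tz":-14.6,"wx":-0.77,"wy":-0.21,"wz":-0.27,"gripper":-1},{"tx":2.5,"ty":20,"tz":-15.2,"wx":-0.88,"wy":-0.24,"wz":-0.31,"gripper":-1}]'
python3 - <<'E'
from plant import *
from h import *
o=get_obs();show(o);Rt=Rpail(yp);x=Rt[:,0]
plan(o,Pp+16*x-100*x+[0,0,20],Rt)
E
```

```text
time: 11.47
tool_pos: [433.8, 194.6, 329.5]
tcp_rot: [-1.354, 1.187, -0.245]
contact_force: [0.9, 0.8, -0.2]
grip_width: 90.9
t 11.47 tcp [433.8 194.6 329.5] x [ 0.363 -0.091 -0.927] y [-0.826  0.428 -0.365] z [0.43  0.899 0.08 ] F [ 0.9  0.8 -0.2] w 90.9 q [ 0.41  0.03  1.7  -0.26  1.12 -0.62]
t cm [4.56 8.4  5.26] w [-0.392 -0.101 -0.13 ] rows>=3.4
```

```bash
python3 -m creep '[{"tx":0.8,"ty":1.5,"tz":0.9,"wx":-0.1,"wy":-0.03,"wz":-0.03,"gripper":-1},{"tx":2,"ty":3.7,"tz":2.4,"wx":-0.2,"wy":-0.05,"wz":-0.07,"gripper":-1},{"tx":3.3,"ty":6,"tz":4,"wx":-0.3,"wy":-0.08,"wz":-0.1,"gripper":-1},{"tx":4.6,"ty":8.4,"tz":5.3,"wx":-0.392,"wy":-0.1,"wz":-0.13,"gripper":-1},{"tx":4.6,"ty":8.4,"tz":5.3,"wx":-0.392,"wy":-0.1,"wz":-0.13,"gripper":-1},{"tx":4.6,"ty":8.4,"tz":5.3,"wx":-0.392,"wy":-0.1,"wz":-0.13,"gripper":-1}]'
python3 - <<'E'
from plant import *
from h import *
c=capture("wrist");np.savez("pics/wrist10.npz",**c);cv2.imwrite("pics/wrist10.png",c["frame"][:,:,::-1])
o=get_obs();show(o);Rt=Rpail(yp);x=Rt[:,0]
plan(o,Pp+16*x,Rt)
E
```

```text
time: 11.97
tool_pos: [403.6, 272.8, 258.1]
tcp_rot: [-1.578, 1.056, -0.061]
contact_force: [0.7, 0.9, 0.6]
grip_width: 92.3
t 12.02 tcp [404.8 272.7 259.6] x [ 0.494 -0.029 -0.869] y [-0.868  0.048 -0.495] z [ 0.056  0.998 -0.002] F [1.  0.2 0.5] w 92.4 q [ 0.64  0.07  1.9  -0.46  0.81 -0.61]
t cm [11.57  0.99  0.15] w [-0.004 -0.005 -0.006] rows>=2.8
```

View pics/wrist10.png

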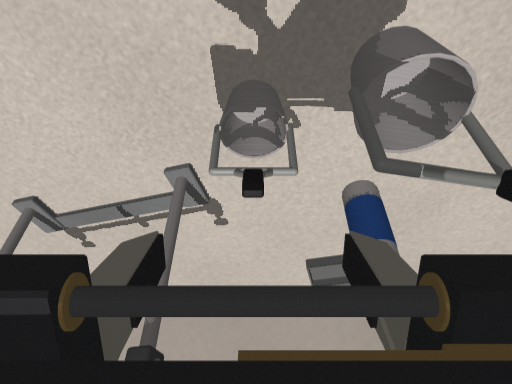

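Wrist view (image down is away from the robot): small pail at (253,120), bail bar level at row 171, grip end at (253,184), centred between the fingers; large pail at the right. I'll measure bail and grip.

Run:
```python
from plant import *
from h import *
W=load("wrist10");P=cloud(W);o=get_obs()
m=(abs(P[...,2]-118)<10);m[:160]=0;m[190:]=0;m[:,:205]=0;m[:,302:]=0
q=P[m];k=np.polyfit(q[:,1],q[:,0],1);print("bail",len(q),np.median(q,0),q.min(0),q.max(0),"yaw",-np.arctan(k[0]))
g=P[160:205,238:270].reshape(-1,3);g=g[(g[:,2]>140)&(g[:,2]<210)];print("grip",len(g),np.median(g,0),g.min(0),g.max(0))
im=W["frame"].max(-1);b=(im<45).astype(np.uint8);b[:160]=0;b[210:]=0;b[:,:230]=0;b[:,280:]=0
n,l,st,ce=cv2.connectedComponentsWithStats(b)
for i in range(1,n):
    if st[i,4]>100: q=P[l==i];print(st[i],ce[i],np.nanmedian(q,0),np.nanmin(q,0),np.nanmax(q,0))
```

```text
bail 561 [480.09484698 269.66609306 119.43975798] [470.61932244 224.87040887 108.03734402] [486.32843425 310.32391903 127.60076479] yaw -0.05256091527834889
grip 666 [436.84750886 269.92511582 181.84628973] [429.70521262 255.57210668 140.1794121 ] [466.71789323 281.78191663 189.58246367]
[242 169  22  28 474] [252.76160338 180.82700422] [435.10068949 270.15694791 181.48819213] [429.70521262 261.80833361 149.97360016] [449.550048   277.82752288 189.58246367]
```

```bash
python3 - <<'E'
from plant import *
from h import *
o=get_obs();show(o);Rt=Rpail(-.052);x=Rt[:,0]
plan(o,np.array([446,270,168])+16*x,Rt)
E
python3 -m creep '[{"tx":2,"ty":0.3,"tz":-0.1,"wx":0,"wy":0,"wz":0,"gripper":-1},{"tx":4,"ty":0.6,"tz":-0.1,"wx":0,"wy":0,"wz":0,"gripper":-1},{"tx":6,"ty":0.8,"tz":-0.1,"wx":0,"wy":0,"wz":0,"gripper":-1},{"tx":7.5,"ty":0.9,"tz":-0.1,"wx":0,"wy":0,"wz":0,"gripper":-1},{"tx":7.5,"ty":0.9,"tz":-0.1,"wx":0,"wy":0,"wz":0,"gripper":-1}]'
python3 - <<'E'
from plant import *
from h import *
c=capture("wrist");np.savez("pics/wrist11.npz",**c);cv2.imwrite("pics/wrist11.png",c["frame"][:,:,::-1])
o=get_obs();show(o);Rt=Rpail(-.052);x=Rt[:,0]
plan(o,np.array([446,270,168])+16*x,Rt)
E
```

```text
t 12.02 tcp [404.8 272.7 259.6] x [ 0.494 -0.029 -0.869] y [-0.868  0.048 -0.495] z [ 0.056  0.998 -0.002] F [1.  0.2 0.5] w 92.4 q [ 0.64  0.07  1.9  -0.46  0.81 -0.61]
t cm [ 1.16e+01  9.40e-01 -1.00e-02] w [-0.003 -0.004 -0.006] rows>=2.8
time: 12.43
tool_pos: [435.5, 268.3, 188.9]
tcp_rot: [-1.576, 1.054, -0.065]
contact_force: [-0.6, -1.0, -0.5]
grip_width: 91.8
t 12.48 tcp [435.4 268.8 190.2] x [ 0.494 -0.031 -0.869] y [-0.867  0.051 -0.495] z [ 0.059  0.998 -0.002] F [ 0.1 -0.1  0.4] w 91.4 q [ 0.59  0.2   1.97 -0.55  0.62 -0.53]
t cm [4.05 0.18 0.2 ] w [-0.006 -0.005 -0.006] rows>=1.0
```

View pics/wrist11.png

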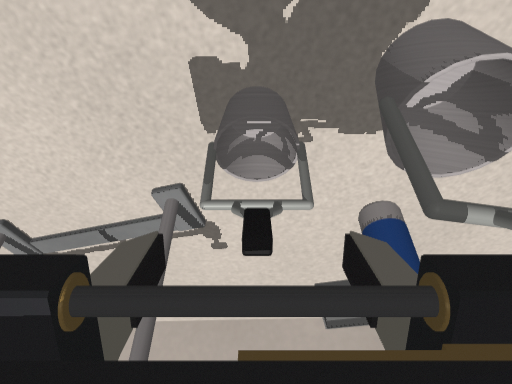

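```bash
python3 -m creep '[{"tx":1.3,"ty":0.2,"tz":0.1,"wx":0,"wy":0,"wz":0,"gripper":-1},{"tx":2.7,"ty":0.2,"tz":0.1,"wx":0,"wy":0,"wz":0,"gripper":-1},{"tx":3.7,"ty":0.2,"tz":0.1,"wx":0,"wy":0,"wz":0,"gripper":-1},{"tx":4,"ty":0.2,"tz":0.1,"wx":0,"wy":0,"wz":0,"gripper":-1},{"tx":4,"ty":0.2,"tz":0.1,"wx":0,"wy":0,"wz":0,"gripper":-1}]'
python3 - <<'E'
from plant import *
from h import *
for n in("wrist","side"):
    c=capture(n);np.savez(f"pics/{n}12.npz",**c);cv2.imwrite(f"pics/{n}12.png",c["frame"][:,:,::-1])
cv2.imwrite("pics/side12z.png",cv2.resize(load("side12")["frame"][220:384,250:430,::-1],None,fx=3.5,fy=3.5,interpolation=cv2.INTER_CUBIC))
o=get_obs();show(o);Rt=Rpail(-.052);x=Rt[:,0]
plan(o,np.array([446,270,168])+16*x,Rt)
E
```

```text
time: 12.9
tool_pos: [453.1, 269.6, 155.1]
tcp_rot: [-1.573, 1.052, -0.059]
contact_force: [0.1, -0.3, -0.3]
grip_width: 91.7
t 13.0 tcp [453.  270.  155.7] x [ 0.496 -0.029 -0.868] y [-0.867  0.049 -0.497] z [ 0.057  0.998 -0.   ] F [0.2 0.7 1. ] w 91.7 q [ 0.57  0.27  1.99 -0.62  0.53 -0.46]
t cm [ 0.18 -0.02 -0.03] w [-0.004 -0.003 -0.004] rows>=0.0
```

View pics/wrist12.png

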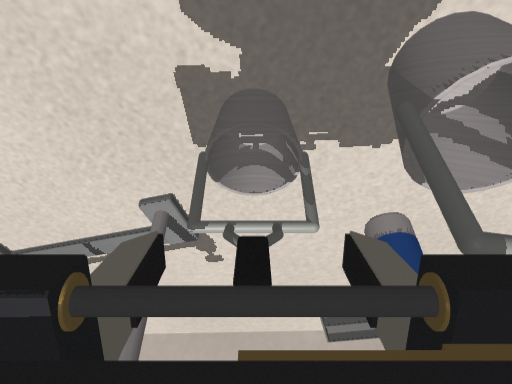

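View pics/side12z.png

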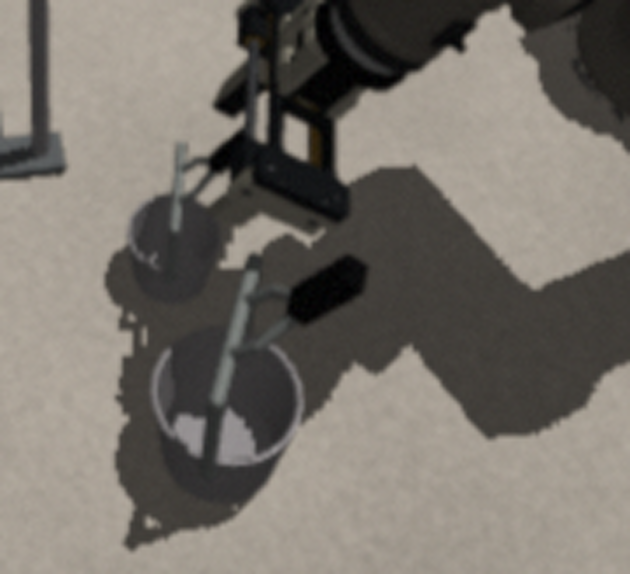

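The fingers straddle the small pail's grip (grip column 253), and the large pail is clear. Closing.

```bash
python3 -m creep '[{"tx":0.1,"ty":0,"tz":0,"wx":0,"wy":0,"wz":0,"gripper":1},{"tx":0.1,"ty":0,"tz":0,"wx":0,"wy":0,"wz":0,"gripper":1},{"tx":0.1,"ty":0,"tz":0,"wx":0,"wy":0,"wz":0,"gripper":1},{"tx":0.1,"ty":0,"tz":0,"wx":0,"wy":0,"wz":0,"gripper":1},{"tx":0.1,"ty":0,"tz":0,"wx":0,"wy":0,"wz":0,"gripper":1},{"tx":0.1,"ty":0,"tz":0,"wx":0,"wy":0,"wz":0,"gripper":1},{"tx":0.1,"ty":0,"tz":0,"wx":0,"wy":0,"wz":0,"gripper":1},{"tx":0.1,"ty":0,"tz":0,"wx":0,"wy":0,"wz":0,"gripper":1}]'
python3 -m creep '[{"tx":0,"ty":0,"tz":0,"wx":0,"wy":0,"wz":0,"gripper":1},{"tx":0,"ty":0,"tz":0,"wx":0,"wy":0,"wz":0,"gripper":1},{"tx":0,"ty":0,"tz":0,"wx":0,"wy":0,"wz":0,"gripper":1},{"tx":0,"ty":0,"tz":0,"wx":0,"wy":0,"wz":0,"gripper":1},{"tx":0,"ty":0,"tz":0,"wx":0,"wy":0,"wz":0,"gripper":1},{"tx":0,"ty":0,"tz":0,"wx":0,"wy":0,"wz":0,"gripper":1},{"tx":0,"ty":0,"tz":0,"wx":0,"wy":0,"wz":0,"gripper":1},{"tx":0,"ty":0,"tz":0,"wx":0,"wy":0,"wz":0,"gripper":1}]'
python3 - <<'E'
from plant import *
from h import *
o=get_obs();show(o)
Rt=Rpail(-.052);x=Rt[:,0]
plan(o,o["tool_pos"]+[0,0,60],Rt)
E
```

```text
time: 13.67
tool_pos: [453.2, 269.9, 154.0]
tcp_rot: [-1.573, 1.052, -0.058]
contact_force: [-0.4, -0.7, -0.2]
grip_width: 43.2
time: 14.33
tool_pos: [453.1, 269.9, 153.9]
tcp_rot: [-1.573, 1.052, -0.058]
contact_force: [-0.2, 0.2, -0.3]
grip_width: 16.0
t 14.33 tcp [453.1 269.9 153.9] x [ 0.495 -0.029 -0.868] y [-0.867  0.048 -0.496] z [ 0.056  0.998 -0.001] F [-0.2  0.2 -0.3] w 16.0 q [ 0.57  0.28  1.99 -0.62  0.52 -0.46]
t cm [-5.21 -2.97 -0.01] w [-0.003 -0.003 -0.005] rows>=1.4
```

Gripped at 16.0 mm. Planning the lift and the carry.

```bash
cat >> h.py <<'E'
def Rz(a): return R.from_euler("z",a).as_matrix()
H=np.array([625.2,29.9,263.5]);eh=np.array([.978,.21,0])
def tcp_for(x,z): return H+(x-29)*eh+[0,0,z+36.1]
E
python3 - <<'E'
from plant import *
from h import *
o=get_obs();Rc=R.from_euler("xyz",o["tcp_rot"]).as_matrix()
plan(o,o["tool_pos"]+[0,0,40],Rc)
plan(o,[455,220,235],Rz(.07)@Rc);plan(o,[475,120,240],Rz(.16)@Rc);plan(o,[520,20,235],Rz(.264)@Rc);print(tcp_for(-50,-80));plan(o,tcp_for(-50,-80),Rz(.264)@Rc)
E
```

```text
t cm [-3.47 -1.98 -0.  ] w [0. 0. 0.] rows>=1.0
t cm [-6.8  -4.42 -4.98] w [-0.061 -0.035 -0.   ] rows>=2.3
t cm [ -5.96  -6.89 -14.86] w [-0.139 -0.079 -0.   ] rows>=4.2
t cm [ -3.01 -11.03 -24.59] w [-0.229 -0.131 -0.   ] rows>=6.5
[547.938  13.31  219.6  ]
t cm [ -0.27 -12.72 -25.1 ] w [-0.229 -0.131 -0.   ] rows>=6.7
```

```bash
python3 -m creep '[{"tx":-0.9,"ty":-0.5,"tz":0,"wx":0,"wy":0,"wz":0,"gripper":1},{"tx":-2.2,"ty":-1.2,"tz":0,"wx":0,"wy":0,"wz":0,"gripper":1},{"tx":-3.9,"ty":-2.2,"tz":0,"wx":0,"wy":0,"wz":0,"gripper":1},{"tx":-5.5,"ty":-3.2,"tz":-0.3,"wx":0,"wy":0,"wz":0,"gripper":1},{"tx":-6.7,"ty":-4,"tz":-1,"wx":0,"wy":0,"wz":0,"gripper":1},{"tx":-7,"ty":-4.3,"tz":-1.5,"wx":0,"wy":0,"wz":0,"gripper":1}]'
python3 - <<'E'
from plant import *
from h import *
for n in("wrist","side"):
    c=capture(n);np.savez(f"pics/{n}13.npz",**c);cv2.imwrite(f"pics/{n}13.png",c["frame"][:,:,::-1])
cv2.imwrite("pics/side13z.png",cv2.resize(load("side13")["frame"][220:384,230:410,::-1],None,fx=3.5,fy=3.5,interpolation=cv2.INTER_CUBIC))
o=get_obs();show(o);Rc=R.from_euler("xyz",o["tcp_rot"]).as_matrix()
plan(o,[475,120,240],Rz(.16)@Rc);plan(o,[520,20,235],Rz(.264)@Rc);plan(o,tcp_for(-50,-80),Rz(.264)@Rc)
E
```

```text
time: 14.83
tool_pos: [455.6, 255.0, 238.3]
tcp_rot: [-1.57, 1.049, -0.055]
contact_force: [0.9, -0.2, -1.5]
grip_width: 16.0
t 14.93 tcp [455.  254.2 236.4] x [ 0.496 -0.029 -0.868] y [-0.867  0.05  -0.496] z [ 0.057  0.998 -0.001] F [-0.  -1.1 -2.2] w 16.0 q [ 0.53  0.14  1.89 -0.44  0.71 -0.71]
t cm [  1.07  -2.58 -13.28] w [-0.139 -0.079 -0.   ] rows>=3.3
t cm [  4.02  -6.72 -23.01] w [-0.229 -0.131 -0.   ] rows>=5.8
t cm [  6.76  -8.41 -23.52] w [-0.229 -0.131 -0.   ] rows>=6.2
```

View pics/side13z.png

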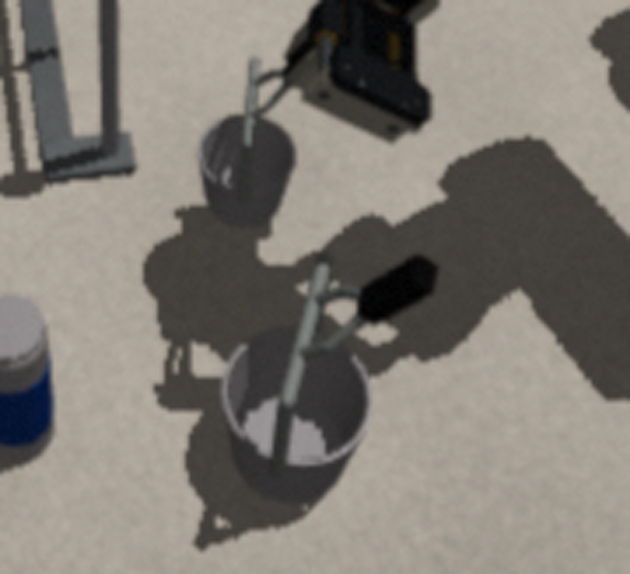

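View pics/wrist13.png

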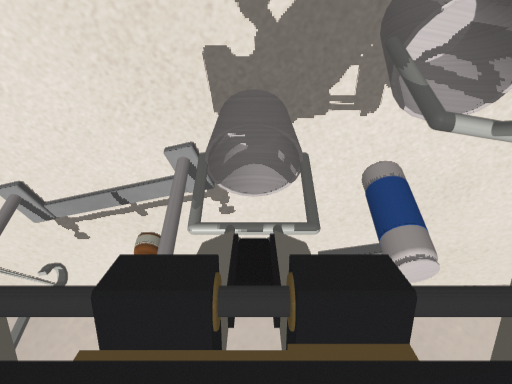

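The pail is lifted without slipping (bail at row 228 in the wrist view, 226 before) and the large pail is untouched. Carrying it round to the hook.

```bash
python3 -m creep '[{"tx":0.2,"ty":-0.5,"tz":-2.5,"wx":-0.03,"wy":-0.02,"wz":0,"gripper":1},{"tx":0.5,"ty":-1.2,"tz":-6,"wx":-0.07,"wy":-0.04,"wz":0,"gripper":1},{"tx":0.8,"ty":-2,"tz":-9.7,"wx":-0.1,"wy":-0.06,"wz":0,"gripper":1},{"tx":1.1,"ty":-2.7,"tz":-13.3,"wx":-0.14,"wy":-0.08,"wz":0,"gripper":1},{"tx":2.1,"ty":-4,"tz":-16.7,"wx":-0.17,"wy":-0.1,"wz":0,"gripper":1},{"tx":3.1,"ty":-5.3,"tz":-19.9,"wx":-0.2,"wy":-0.115,"wz":0,"gripper":1},{"tx":3.8,"ty":-6.3,"tz":-22.3,"wx":-0.229,"wy":-0.131,"wz":0,"gripper":1},{"tx":4,"ty":-6.7,"tz":-23,"wx":-0.229,"wy":-0.131,"wz":0,"gripper":1}]'
python3 -m creep '[{"tx":0,"ty":0,"tz":0,"wx":0,"wy":0,"wz":0,"gripper":1}]'
python3 - <<'E'
from plant import *
from h import *
for n in("wrist","side"):
    c=capture(n);np.savez(f"pics/{n}14.npz",**c);cv2.imwrite(f"pics/{n}14.png",c["frame"][:,:,::-1])
cv2.imwrite("pics/side14z.png",cv2.resize(load("side14")["frame"][110:270,220:380,::-1],None,fx=3.7,fy=3.7,interpolation=cv2.INTER_CUBIC))
o=get_obs();show(o)
plan(o,tcp_for(-50,-80),Rpail(.212))
E
```

```text
time: 15.6
tool_pos: [505.5, 53.2, 233.0]
tcp_rot: [-1.569, 1.058, 0.207]
contact_force: [0.3, -0.1, -2.8]
grip_width: 15.8
time: 15.68
tool_pos: [508.6, 47.7, 233.8]
tcp_rot: [-1.578, 1.055, 0.193]
contact_force: [0.9, -1.1, -0.5]
grip_width: 15.5
t 15.78 tcp [506.3  51.6 233.1] x [ 0.481  0.097 -0.871] y [-0.854 -0.171 -0.49 ] z [-0.197  0.98   0.001] F [-1.1  1.4 -1.7] w 15.8 q [-0.16  0.06  1.99  0.3   0.62 -2.13]
t cm [ 2.8  -2.24 -4.57] w [-0.012 -0.006 -0.011] rows>=1.4
```

View pics/side14z.png

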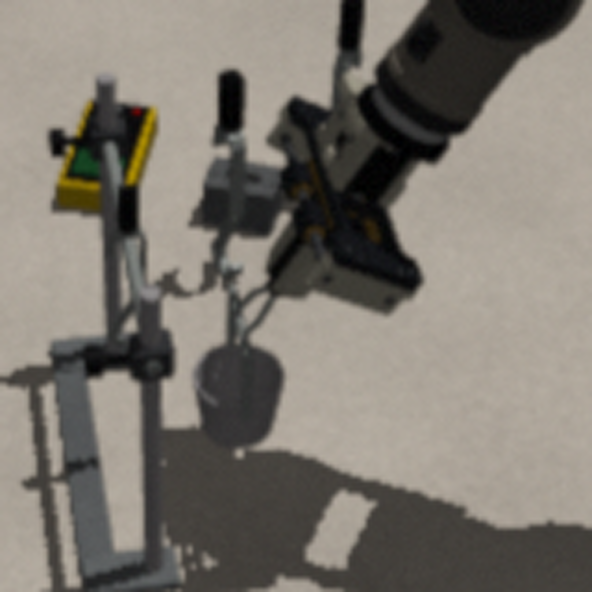

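View pics/wrist14.png

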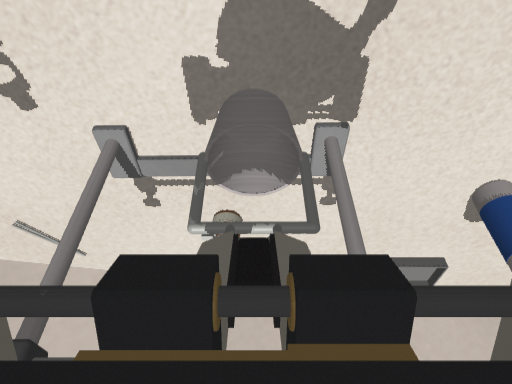

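```bash
python3 -m creep '[{"tx":0.7,"ty":-0.6,"tz":-1.2,"wx":-0.01,"wy":-0.005,"wz":-0.01,"gripper":1},{"tx":1.4,"ty":-1.1,"tz":-2.3,"wx":-0.01,"wy":-0.005,"wz":-0.01,"gripper":1},{"tx":2.1,"ty":-1.7,"tz":-3.5,"wx":-0.01,"wy":-0.005,"wz":-0.01,"gripper":1},{"tx":2.6,"ty":-2.1,"tz":-4.3,"wx":-0.01,"wy":-0.005,"wz":-0.01,"gripper":1},{"tx":2.8,"ty":-2.2,"tz":-4.6,"wx":-0.01,"wy":-0.005,"wz":-0.01,"gripper":1},{"tx":2.8,"ty":-2.2,"tz":-4.6,"wx":-0.01,"wy":-0.005,"wz":-0.01,"gripper":1},{"tx":2.8,"ty":-2.2,"tz":-4.6,"wx":-0.01,"wy":-0.005,"wz":-0.01,"gripper":1},{"tx":2.8,"ty":-2.2,"tz":-4.6,"wx":-0.01,"wy":-0.005,"wz":-0.01,"gripper":1}]'
python3 - <<'E'
from plant import *
from h import *
for n in("wrist","side","scene"):
    c=capture(n);np.savez(f"pics/{n}15.npz",**c);cv2.imwrite(f"pics/{n}15.png",c["frame"][:,:,::-1])
cv2.imwrite("pics/side15z.png",cv2.resize(load("side15")["frame"][130:230,220:320,::-1],None,fx=6,fy=6,interpolation=cv2.INTER_CUBIC))
cv2.imwrite("pics/scene15z.png",cv2.resize(load("scene15")["frame"][130:240,190:320,::-1],None,fx=5,fy=5,interpolation=cv2.INTER_CUBIC))
o=get_obs();show(o)
plan(o,tcp_for(-50,-80),Rpail(.212))
E
```

```text
time: 16.45
tool_pos: [547.7, 15.9, 221.3]
tcp_rot: [-1.572, 1.045, 0.214]
contact_force: [0.0, -0.8, -2.6]
grip_width: 16.0
t 16.6 tcp [548.   15.5 221.7] x [ 0.491  0.106 -0.865] y [-0.845 -0.185 -0.503] z [-0.213  0.977 -0.001] F [ 0.3  0.2 -1.9] w 15.4 q [-0.24  0.15  1.93  0.39  0.61 -2.3 ]
t cm [ 0.15  0.15 -0.21] w [0.003 0.    0.003] rows>=0.1
```

View pics/side15z.png

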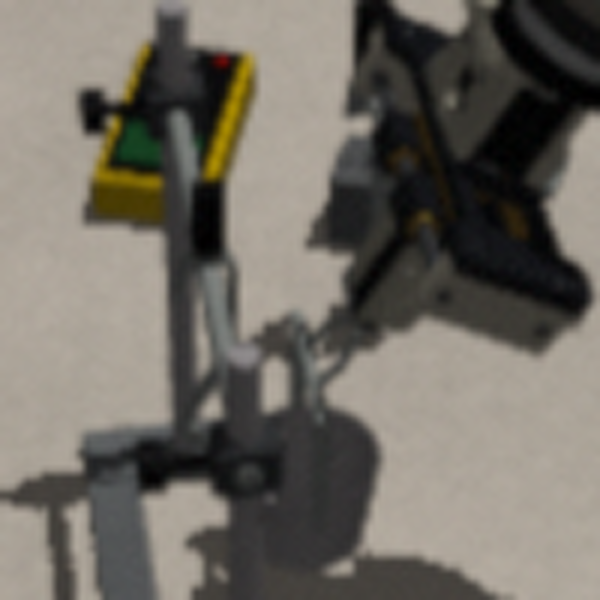

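View pics/scene15z.png

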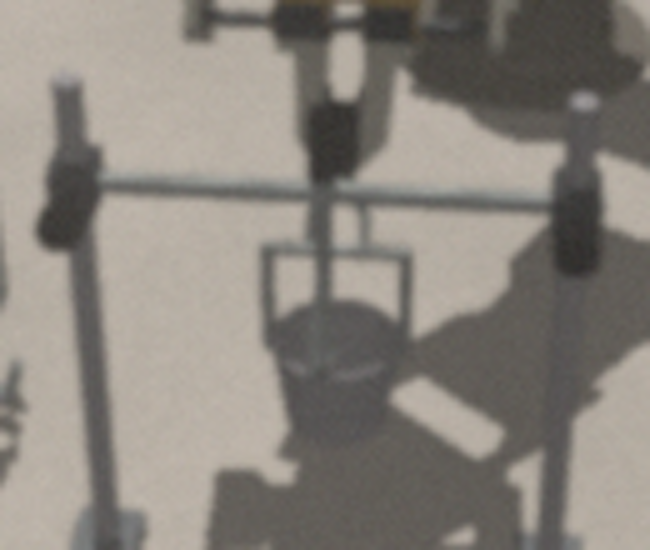

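The pail's bail is on the robot side of the hook (side view bail top at about (300,320) in the crop). I'll measure bail against hook directly.

Run:
```python
from plant import *
from h import *
o=get_obs();bar=o["tool_pos"]+29*eh-[0,0,36.1];print("bail pred",bar)
fh=np.array([-.21,.978,0])
for n in("wrist15","scene15","side15"):
    Q=cloud(load(n)).reshape(-1,3);Q=Q[~np.isnan(Q[:,0])];r=Q-bar;xx=r@eh;yy=r@fh;zz=r[:,2]
    k=(abs(zz)<9)&(abs(xx)<10)&(abs(yy)<48);q=Q[k]
    if k.sum()>5: 
        kk=np.polyfit(yy[k],xx[k],1);print(n,"bail",k.sum(),"x'",np.median(xx[k]).round(1),"y'",yy[k].min().round(1),yy[k].max().round(1),"z",np.percentile(zz[k],[10,50,90]).round(1),"dyaw",(-kk[0]).round(3), "zslope",np.polyfit(yy[k],zz[k],1)[0].round(3))
    r=Q-H;xx=r@eh;yy=r@fh
    k=(abs(xx)<24)&(abs(yy)<13)&(r[:,2]<-65)&(r[:,2]>-140)
    print(n,"hook low",k.sum(),xx[k].min().round(1) if k.any() else 0,xx[k].max().round(1) if k.any() else 0,"y'",np.median(yy[k]).round(1),"zmin",r[k,2].min().round(1))
```

```text
bail pred [576.39736282  21.60199274 185.57292684]
wrist15 bail 1662 x' -2.7 y' -42.4 43.2 z [-3.3  1.6  3.7] dyaw 0.003 zslope -0.001
wrist15 hook low 225 -18.1 13.9 y' -0.8 zmin -140.0
scene15 bail 92 x' 3.8 y' -40.8 43.6 z [-4.1  1.   5. ] dyaw -0.014 zslope 0.014
scene15 hook low 89 -12.0 19.8 y' 2.2 zmin -138.8
side15 bail 60 x' -1.1 y' -38.6 43.0 z [1.1 4.4 7.2] dyaw -0.003 zslope -0.034
side15 hook low 42 -2.0 14.6 y' 0.5 zmin -122.6
```

Run:
```python
from h import *
c=load("wrist15");cv2.imwrite("pics/wrist15z.png",cv2.resize(c["frame"][170:260,180:330,::-1],None,fx=5,fy=5,interpolation=cv2.INTER_CUBIC))
fh=np.array([-.21,.978,0])
Q=cloud(c).reshape(-1,3);Q=Q[~np.isnan(Q[:,0])];r=Q-H;xx=r@eh;yy=r@fh
k=(abs(xx)<24)&(abs(yy)<9)&(r[:,2]<-60)&(r[:,2]>-130)
for z0 in range(-130,-60,5):
    m=k&(r[:,2]>=z0)&(r[:,2]<z0+5)
    if m.sum(): print(z0,m.sum(),xx[m].min().round(1),np.median(xx[m]).round(1),xx[m].max().round(1),"y",yy[m].min().round(1),yy[m].max().round(1))
print(proj(c,H+-13*eh+[0,0,-104]),proj(c,H+[0,0,-119]),proj(c,H+13*eh+[0,0,-110]))
```

```text
-120 36 -10.5 -8.9 13.9 y -5.6 4.0
-115 75 -12.9 -11.0 13.3 y -5.6 4.2
[249.88305079 227.37522914] [250.07554929 221.82146749] [250.06067707 239.66544378]
```

View pics/wrist15z.png

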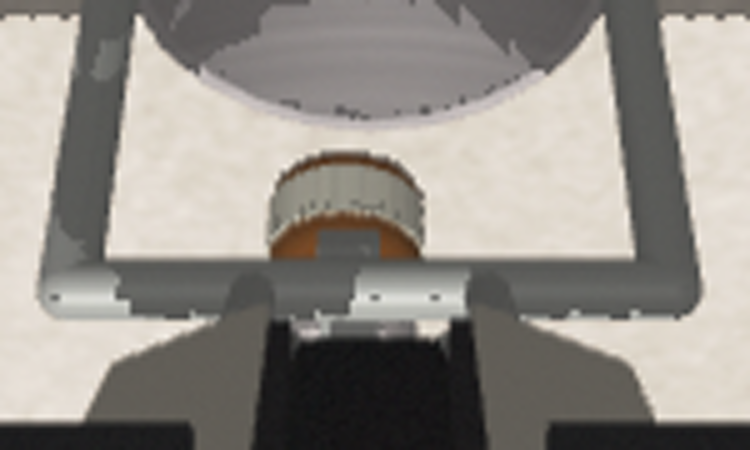

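The hook's curl shows at wrist (250,219), exactly where the model predicts. I bring the bail in over the tip.

```bash
python3 -m creep '[{"tx":0.5,"ty":-0.4,"tz":-0.1,"wx":0,"wy":0,"wz":0,"gripper":1},{"tx":1.1,"ty":-1,"tz":-0.2,"wx":0,"wy":0,"wz":0,"gripper":1},{"tx":1.8,"ty":-1.6,"tz":-0.3,"wx":0,"wy":0,"wz":0,"gripper":1},{"tx":2.3,"ty":-2,"tz":-0.3,"wx":0,"wy":0,"wz":0,"gripper":1},{"tx":2.5,"ty":-2.2,"tz":-0.3,"wx":0,"wy":0,"wz":0,"gripper":1},{"tx":2.5,"ty":-2.2,"tz":-0.3,"wx":0,"wy":0,"wz":0,"gripper":1}]'
cat >> h.py <<'E'
def bailrel(o):
    Rc=R.from_euler("xyz",o["tcp_rot"]).as_matrix()
    b=o["tool_pos"]+29*eh-[0,0,36.1]-H;x,z=b@eh,b[2];print("bail rel seat x %.1f y %.1f z %.1f"%(x,b@[-.21,.978,0],z))
    for X,Z in((-18,-89),(-5,-99),(0,-109),(0,-117)):
        s=Rc.T@((X-x)*eh+np.array([0,0,Z-z]))/10;print("to",X,Z,s.round(2))
E
python3 - <<'E'
from plant import *
from h import *
for n in("side","wrist"):
    c=capture(n);np.savez(f"pics/{n}16.npz",**c);cv2.imwrite(f"pics/{n}16.png",c["frame"][:,:,::-1])
cv2.imwrite("pics/side16z.png",cv2.resize(load("side16")["frame"][130:230,220:320,::-1],None,fx=6,fy=6,interpolation=cv2.INTER_CUBIC))
o=get_obs();show(o);bailrel(o)
E
```

```text
time: 17.1
tool_pos: [580.4, 19.0, 210.2]
tcp_rot: [-1.572, 1.045, 0.214]
contact_force: [0.2, 0.9, -2.9]
grip_width: 15.8
t 17.2 tcp [579.8  19.  210.5] x [ 0.49   0.106 -0.865] y [-0.845 -0.185 -0.502] z [-0.213  0.977 -0.001] F [-0.  -0.2 -2.6] w 15.6 q [-0.22  0.22  1.87  0.38  0.59 -2.27]
bail rel seat x -17.7 y -1.1 z -89.1
to -18 -89 [-0.02  0.02  0.  ]
to -5 -99 [ 1.49 -0.6  -0.  ]
to 0 -109 [ 2.61 -0.54 -0.  ]
to 0 -117 [ 3.3  -0.13 -0.  ]
```

View pics/side16z.png

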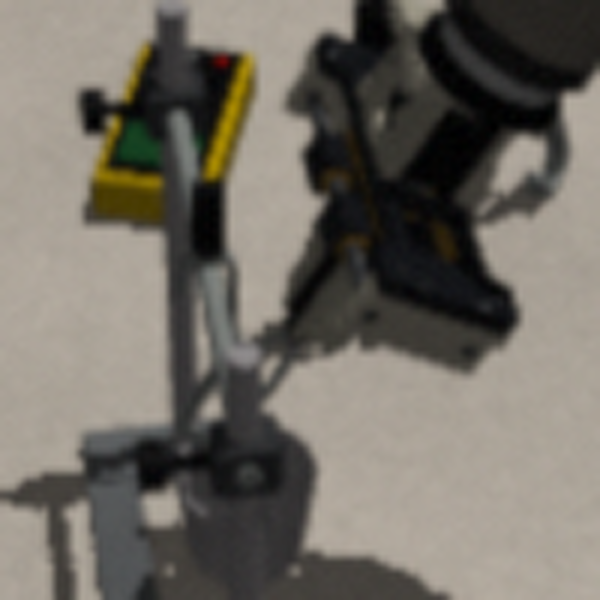

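View pics/wrist16.png

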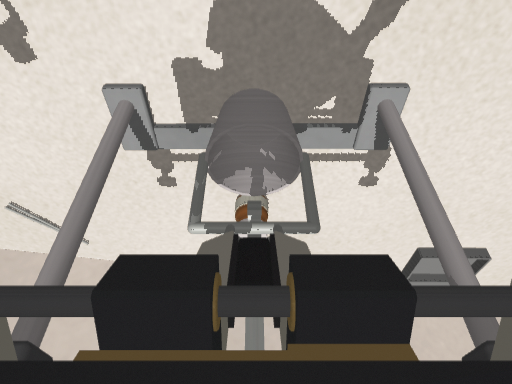

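```bash
python3 -m creep '[{"tx":0.5,"ty":-0.2,"tz":0,"wx":0,"wy":0,"wz":0,"gripper":1},{"tx":1,"ty":-0.4,"tz":0,"wx":0,"wy":0,"wz":0,"gripper":1},{"tx":1.5,"ty":-0.6,"tz":0,"wx":0,"wy":0,"wz":0,"gripper":1},{"tx":1.5,"ty":-0.6,"tz":0,"wx":0,"wy":0,"wz":0,"gripper":1}]'
python3 - <<'E'
from plant import *
from h import *
o=get_obs();show(o);bailrel(o)
E
```

```text
time: 17.53
tool_pos: [592.7, 21.6, 200.1]
tcp_rot: [-1.572, 1.045, 0.213]
contact_force: [1.1, -0.5, -2.5]
grip_width: 15.7
t 17.53 tcp [592.7  21.6 200.1] x [ 0.49   0.106 -0.865] y [-0.845 -0.184 -0.502] z [-0.213  0.977 -0.001] F [ 1.1 -0.5 -2.5] w 15.7 q [-0.2   0.26  1.86  0.39  0.57 -2.27]
bail rel seat x -4.5 y -1.3 z -99.5
to -18 -89 [-1.58  0.64  0.  ]
to -5 -99 [-0.07  0.02  0.  ]
to 0 -109 [ 1.05  0.09 -0.  ]
to 0 -117 [1.74 0.49 0.  ]
```

```bash
python3 -m creep '[{"tx":0.4,"ty":0,"tz":0,"wx":0,"wy":0,"wz":0,"gripper":1},{"tx":0.8,"ty":0.05,"tz":0,"wx":0,"wy":0,"wz":0,"gripper":1},{"tx":1.05,"ty":0.1,"tz":0,"wx":0,"wy":0,"wz":0,"gripper":1},{"tx":1.05,"ty":0.1,"tz":0,"wx":0,"wy":0,"wz":0,"gripper":1}]'
python3 - <<'E'
from plant import *
from h import *
for n in("scene","side","wrist"):
    c=capture(n);np.savez(f"pics/{n}17.npz",**c);cv2.imwrite(f"pics/{n}17.png",c["frame"][:,:,::-1])
cv2.imwrite("pics/scene17z.png",cv2.resize(load("scene17")["frame"][130:240,190:320,::-1],None,fx=5,fy=5,interpolation=cv2.INTER_CUBIC))
o=get_obs();show(o);bailrel(o)
E
```

```text
time: 17.87
tool_pos: [596.3, 22.5, 190.5]
tcp_rot: [-1.572, 1.046, 0.213]
contact_force: [0.0, -0.7, -2.4]
grip_width: 15.7
t 18.02 tcp [596.6  22.4 191.4] x [ 0.491  0.106 -0.865] y [-0.845 -0.184 -0.502] z [-0.213  0.977 -0.001] F [-0.2  0.1 -2.1] w 16.0 q [-0.2   0.28  1.86  0.4   0.55 -2.28]
bail rel seat x -0.5 y -1.3 z -108.2
to -18 -89 [-2.54  0.54  0.  ]
to -5 -99 [-1.02 -0.08  0.  ]
to 0 -109 [ 0.09 -0.01 -0.  ]
to 0 -117 [0.78 0.39 0.  ]
```

View pics/scene17z.png

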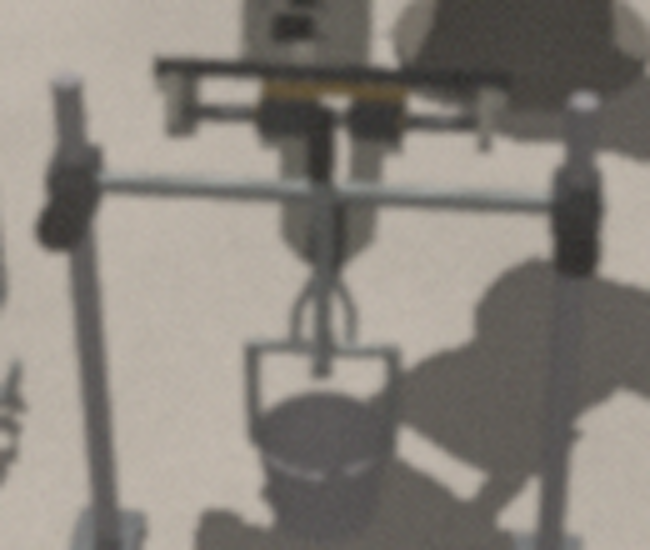

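View pics/wrist17.png

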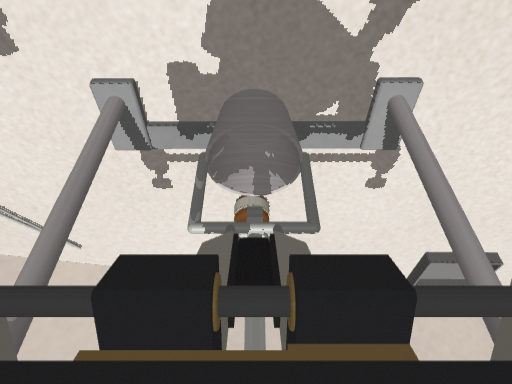

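The scene shows the bail (row 347) inside the hook, with the curl's bottom at (322,372) below it and the shank between the wires. Now lowering to seat by feel.

```bash
python3 -m creep '[{"tx":0.17,"ty":0.1,"tz":0,"wx":0,"wy":0,"wz":0,"gripper":1},{"tx":0.35,"ty":0.2,"tz":0,"wx":0,"wy":0,"wz":0,"gripper":1},{"tx":0.52,"ty":0.3,"tz":0,"wx":0,"wy":0,"wz":0,"gripper":1},{"tx":0.52,"ty":0.3,"tz":0,"wx":0,"wy":0,"wz":0,"gripper":1}]'; python3 -m creep '[{"tx":0.09,"ty":0.05,"tz":0,"wx":0,"wy":0,"wz":0,"gripper":1},{"tx":0.09,"ty":0.05,"tz":0,"wx":0,"wy":0,"wz":0,"gripper":1}]'
```

```text
time: 18.35
tool_pos: [596.3, 22.5, 184.8]
tcp_rot: [-1.572, 1.045, 0.213]
contact_force: [0.6, 0.0, -2.5]
grip_width: 15.6
time: 18.52
tool_pos: [596.7, 22.4, 184.2]
tcp_rot: [-1.573, 1.044, 0.212]
contact_force: [-1.3, 0.9, -2.1]
grip_width: 16.0
```

```bash
python3 -m creep '[{"tx":0.09,"ty":0.05,"tz":0,"wx":0,"wy":0,"wz":0,"gripper":1},{"tx":0.09,"ty":0.05,"tz":0,"wx":0,"wy":0,"wz":0,"gripper":1}]'
```

```text
time: 18.68
tool_pos: [597.2, 22.3, 183.8]
tcp_rot: [-1.574, 1.043, 0.211]
contact_force: [-0.3, 0.1, 1.1]
grip_width: 16.0
```

```bash
python3 -m creep '[{"tx":0.09,"ty":0.05,"tz":0,"wx":0,"wy":0,"wz":0,"gripper":1},{"tx":0.09,"ty":0.05,"tz":0,"wx":0,"wy":0,"wz":0,"gripper":1}]'
```

```text
time: 18.85
tool_pos: [597.8, 22.2, 183.5]
tcp_rot: [-1.575, 1.041, 0.21]
contact_force: [0.5, 0.6, 4.9]
grip_width: 15.8
```

```bash
python3 -m creep '[{"tx":0.09,"ty":0.05,"tz":0,"wx":0,"wy":0,"wz":0,"gripper":1},{"tx":0.09,"ty":0.05,"tz":0,"wx":0,"wy":0,"wz":0,"gripper":1}]'
python3 - <<'E'
from plant import *
from h import *
for n in("scene","side"):
    c=capture(n);np.savez(f"pics/{n}18.npz",**c)
a=cv2.resize(load("side18")["frame"][120:230,220:320,::-1],(400,440),interpolation=cv2.INTER_CUBIC)
b=cv2.resize(load("scene18")["frame"][140:240,210:300,::-1],(396,440),interpolation=cv2.INTER_CUBIC)
cv2.imwrite("pics/s18.png",np.hstack([a,b]))
o=get_obs();show(o);bailrel(o)
E
```

```text
time: 19.02
tool_pos: [598.4, 22.0, 183.3]
tcp_rot: [-1.577, 1.04, 0.208]
contact_force: [-0.1, 0.5, 7.5]
grip_width: 15.6
t 19.12 tcp [598.3  22.1 183.3] x [ 0.495  0.105 -0.862] y [-0.842 -0.184 -0.506] z [-0.212  0.977 -0.003] F [-0.9 -0.4  7.7] w 15.5 q [-0.2   0.29  1.87  0.41  0.52 -2.3 ]
bail rel seat x 1.1 y -2.0 z -116.3
to -18 -89 [-3.32  0.26 -0.  ]
to -5 -99 [-1.8  -0.35 -0.  ]
to 0 -109 [-0.69 -0.28 -0.  ]
to 0 -117 [0.   0.13 0.  ]
```

View pics/s18.png

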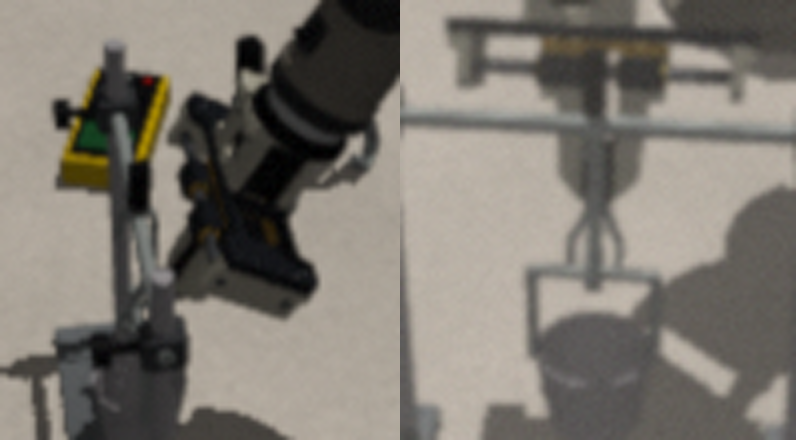

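Bail seated in the curl, at 7.6 N. A bit more gives 10 N, which I then hold for over a second.

```bash
python3 -m creep '[{"tx":0.07,"ty":0.04,"tz":0,"wx":0,"wy":0,"wz":0,"gripper":1},{"tx":0.07,"ty":0.04,"tz":0,"wx":0,"wy":0,"wz":0,"gripper":1},{"tx":0.07,"ty":0.04,"tz":0,"wx":0,"wy":0,"wz":0,"gripper":1}]'
```

```text
time: 19.37
tool_pos: [598.8, 21.9, 183.2]
tcp_rot: [-1.578, 1.038, 0.207]
contact_force: [-0.7, -0.7, 9.0]
grip_width: 15.4
```

```bash
python3 -m creep '[{"tx":0.03,"ty":0.02,"tz":0,"wx":0,"wy":0,"wz":0,"gripper":1},{"tx":0.03,"ty":0.02,"tz":0,"wx":0,"wy":0,"wz":0,"gripper":1},{"tx":0.03,"ty":0.02,"tz":0,"wx":0,"wy":0,"wz":0,"gripper":1},{"tx":0.03,"ty":0.02,"tz":0,"wx":0,"wy":0,"wz":0,"gripper":1},{"tx":0.03,"ty":0.02,"tz":0,"wx":0,"wy":0,"wz":0,"gripper":1},{"tx":0.03,"ty":0.02,"tz":0,"wx":0,"wy":0,"wz":0,"gripper":1},{"tx":0.03,"ty":0.02,"tz":0,"wx":0,"wy":0,"wz":0,"gripper":1},{"tx":0.03,"ty":0.02,"tz":0,"wx":0,"wy":0,"wz":0,"gripper":1}]'; python3 -m creep '[{"tx":0,"ty":0,"tz":0,"wx":0,"wy":0,"wz":0,"gripper":1},{"tx":0,"ty":0,"tz":0,"wx":0,"wy":0,"wz":0,"gripper":1},{"tx":0,"ty":0,"tz":0,"wx":0,"wy":0,"wz":0,"gripper":1},{"tx":0,"ty":0,"tz":0,"wx":0,"wy":0,"wz":0,"gripper":1},{"tx":0,"ty":0,"tz":0,"wx":0,"wy":0,"wz":0,"gripper":1},{"tx":0,"ty":0,"tz":0,"wx":0,"wy":0,"wz":0,"gripper":1},{"tx":0,"ty":0,"tz":0,"wx":0,"wy":0,"wz":0,"gripper":1},{"tx":0,"ty":0,"tz":0,"wx":0,"wy":0,"wz":0,"gripper":1}]'
```

```text
time: 20.03
tool_pos: [599.0, 21.9, 183.1]
tcp_rot: [-1.578, 1.038, 0.207]
contact_force: [-0.2, 0.6, 9.4]
grip_width: 16.0
time: 20.7
tool_pos: [599.0, 21.9, 183.1]
tcp_rot: [-1.578, 1.038, 0.207]
contact_force: [0.6, 0.6, 10.7]
grip_width: 15.6
```

10 N held for 1.3 s with no movement (9.4, then 10.7 N). Now ease off so the hook carries the pail, then release.

```bash
python3 -m creep '[{"tx":-0.09,"ty":-0.05,"tz":0,"wx":0,"wy":0,"wz":0,"gripper":1},{"tx":-0.18,"ty":-0.1,"tz":0,"wx":0,"wy":0,"wz":0,"gripper":1},{"tx":-0.27,"ty":-0.15,"tz":0,"wx":0,"wy":0,"wz":0,"gripper":1},{"tx":-0.27,"ty":-0.15,"tz":0,"wx":0,"wy":0,"wz":0,"gripper":1}]'
```

```text
time: 21.03
tool_pos: [596.9, 22.4, 183.6]
tcp_rot: [-1.574, 1.044, 0.212]
contact_force: [-0.1, 0.0, 5.1]
grip_width: 15.5
```

```bash
python3 -m creep '[{"tx":-0.07,"ty":-0.04,"tz":0,"wx":0,"wy":0,"wz":0,"gripper":1},{"tx":-0.12,"ty":-0.07,"tz":0,"wx":0,"wy":0,"wz":0,"gripper":1},{"tx":-0.12,"ty":-0.07,"tz":0,"wx":0,"wy":0,"wz":0,"gripper":1}]'
```

```text
time: 21.28
tool_pos: [596.1, 22.5, 183.9]
tcp_rot: [-1.572, 1.046, 0.214]
contact_force: [0.3, -0.4, 1.5]
grip_width: 16.0
```

```bash
python3 -m creep '[{"tx":-0.03,"ty":-0.02,"tz":0,"wx":0,"wy":0,"wz":0,"gripper":1},{"tx":-0.03,"ty":-0.02,"tz":0,"wx":0,"wy":0,"wz":0,"gripper":0},{"tx":-0.03,"ty":-0.02,"tz":0,"wx":0,"wy":0,"wz":0,"gripper":0},{"tx":-0.03,"ty":-0.02,"tz":0,"wx":0,"wy":0,"wz":0,"gripper":0},{"tx":-0.03,"ty":-0.02,"tz":0,"wx":0,"wy":0,"wz":0,"gripper":0},{"tx":-0.03,"ty":-0.02,"tz":0,"wx":0,"wy":0,"wz":0,"gripper":0},{"tx":-0.03,"ty":-0.02,"tz":0,"wx":0,"wy":0,"wz":0,"gripper":0},{"tx":-0.03,"ty":-0.02,"tz":0,"wx":0,"wy":0,"wz":0,"gripper":0}]'
python3 - <<'E'
from plant import *
from h import *
for n in("scene","side","wrist"):
    c=capture(n);np.savez(f"pics/{n}19.npz",**c);cv2.imwrite(f"pics/{n}19.png",c["frame"][:,:,::-1])
o=get_obs();show(o)
E
```

```text
time: 21.95
tool_pos: [596.6, 22.5, 184.9]
tcp_rot: [-1.573, 1.044, 0.212]
contact_force: [-0.5, -0.3, 0.4]
grip_width: 45.5
t 22.1 tcp [596.6  22.4 184.9] x [ 0.491  0.106 -0.865] y [-0.845 -0.184 -0.502] z [-0.213  0.977 -0.001] F [-0.3 -0.7 -0.3] w 46.0 q [-0.2   0.29  1.87  0.41  0.53 -2.29]
```

View pics/wrist19.png

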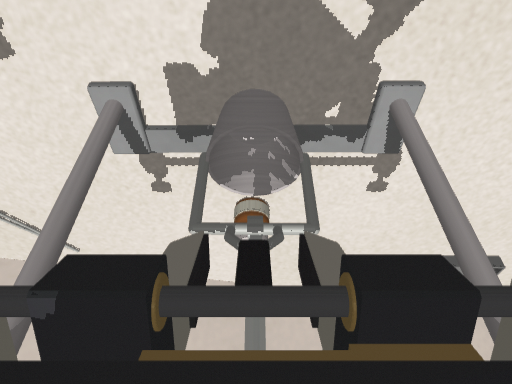

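The pail hangs free, its grip (column 253) centred between the open fingers. Withdrawing along the finger axis.

```bash
python3 -m creep '[{"tx":-0.7,"ty":0,"tz":0,"wx":0,"wy":0,"wz":0,"gripper":0},{"tx":-1.7,"ty":0,"tz":0,"wx":0,"wy":0,"wz":0,"gripper":0},{"tx":-3.2,"ty":0,"tz":0,"wx":0,"wy":0,"wz":0,"gripper":0},{"tx":-5,"ty":0,"tz":0,"wx":0,"wy":0,"wz":0,"gripper":0},{"tx":-7,"ty":0,"tz":0,"wx":0,"wy":0,"wz":0,"gripper":0},{"tx":-9,"ty":0.5,"tz":0,"wx":0,"wy":0,"wz":0,"gripper":0},{"tx":-11,"ty":1.5,"tz":0,"wx":0,"wy":0,"wz":0,"gripper":0},{"tx":-12,"ty":3,"tz":0,"wx":0,"wy":0,"wz":0,"gripper":0}]'
python3 -m creep '[{"tx":0,"ty":3,"tz":0,"wx":0,"wy":0,"wz":0,"gripper":0},{"tx":0,"ty":6,"tz":0,"wx":0,"wy":0,"wz":0,"gripper":0},{"tx":0,"ty":6,"tz":0,"wx":0,"wy":0,"wz":0,"gripper":0},{"tx":0,"ty":6,"tz":0,"wx":0,"wy":0,"wz":0,"gripper":0},{"tx":0,"ty":6,"tz":0,"wx":0,"wy":0,"wz":0,"gripper":0},{"tx":0,"ty":6,"tz":0,"wx":0,"wy":0,"wz":0,"gripper":0},{"tx":0,"ty":6,"tz":0,"wx":0,"wy":0,"wz":0,"gripper":0},{"tx":0,"ty":6,"tz":0,"wx":0,"wy":0,"wz":0,"gripper":0}]'
python3 - <<'E'
from plant import *
from h import *
for n in("scene","side","wrist"):
    c=capture(n);np.savez(f"pics/{n}20.npz",**c);cv2.imwrite(f"pics/{n}20.png",c["frame"][:,:,::-1])
o=get_obs();show(o)
a=cv2.resize(load("side20")["frame"][120:230,200:310,::-1],(400,400),interpolation=cv2.INTER_CUBIC)
b=cv2.resize(load("scene20")["frame"][140:240,200:300,::-1],(400,400),interpolation=cv2.INTER_CUBIC)
cv2.imwrite("pics/s20.png",np.hstack([a,b]))
S=load("scene0")
# bystanders
for n in("scene","side"):
    A=load(n+"0");B=load(n+"20");d=cv2.absdiff(A["frame"],B["frame"]).max(-1)
    for nm,p in(("can",[645,437,75]),("meter",[690,-370,40]),("jar",[782,64,40])):
        u,v=proj(A,np.array(p)).astype(int);print(n,nm,u,v,d[v-12:v+12,u-12:u+12].mean().round(1))
E
```

```text
time: 22.77
tool_pos: [512.4, 3.8, 277.2]
tcp_rot: [-1.579, 1.04, 0.208]
contact_force: [0.0, -0.2, 1.1]
grip_width: 46.1
time: 23.43
tool_pos: [462.4, -6.8, 243.9]
tcp_rot: [-1.574, 1.044, 0.212]
contact_force: [0.2, -0.8, -0.5]
grip_width: 45.8
t 23.58 tcp [462.   -6.8 243.5] x [ 0.491  0.106 -0.865] y [-0.845 -0.185 -0.502] z [-0.213  0.977 -0.001] F [0.1 0.4 0.1] w 46.0 q [-0.38 -0.04  2.07  0.45  0.71 -2.45]
scene can 402 256 4.8
scene meter 121 217 4.8
scene jar 248 271 6.4
side can 233 336 8.2
side meter 247 149 10.3
side jar 205 231 14.7
```

View pics/s20.png

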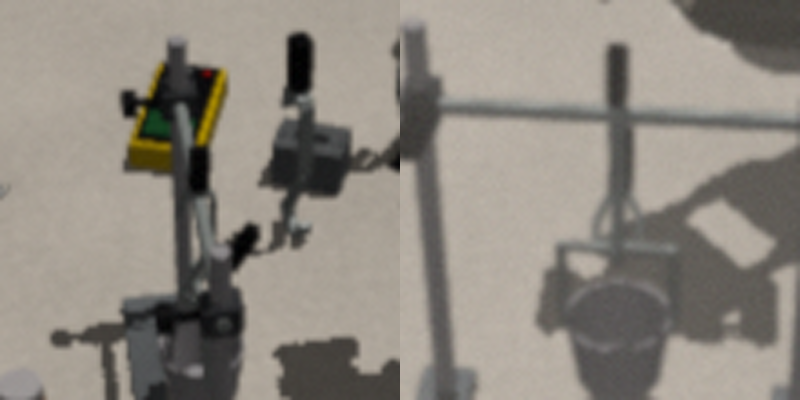

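View pics/scene20.png

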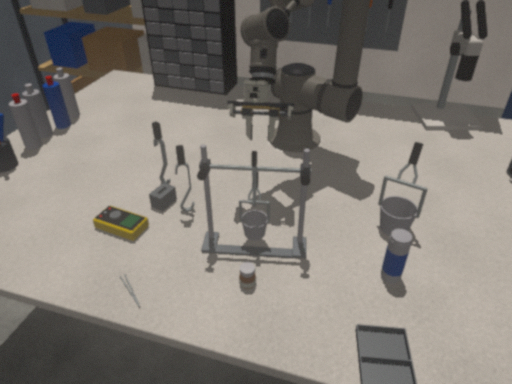

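The pail hangs on the hook (scene (255,225)), and the hook is upright on the middle of the bar. The can (397,255), meter (121,222) and jar (247,273) are where they started. One settling wait, then hand in.

```bash
python3 -m creep '[{"tx":0,"ty":0,"tz":0,"wx":0,"wy":0,"wz":0,"gripper":0},{"tx":0,"ty":0,"tz":0,"wx":0,"wy":0,"wz":0,"gripper":0},{"tx":0,"ty":0,"tz":0,"wx":0,"wy":0,"wz":0,"gripper":0},{"tx":0,"ty":0,"tz":0,"wx":0,"wy":0,"wz":0,"gripper":0},{"tx":0,"ty":0,"tz":0,"wx":0,"wy":0,"wz":0,"gripper":0},{"tx":0,"ty":0,"tz":0,"wx":0,"wy":0,"wz":0,"gripper":0}]'
python3 - <<'E'
from plant import *
from h import *
c=capture("scene");a=load("scene20")["frame"];d=cv2.absdiff(a,c["frame"]).max(-1)
print("pail/hook diff",d[145:245,225:285].mean(),"background",d[300:360,150:300].mean())
b0=cv2.cvtColor(load("side0")["frame"],cv2.COLOR_RGB2GRAY)[215:250,190:225].astype(np.float32);b1=cv2.cvtColor(load("side20")["frame"],cv2.COLOR_RGB2GRAY)[215:250,190:225].astype(np.float32)
print("jar shift px",cv2.phaseCorrelate(b0,b1))
print(close_job())
E
```

```text
time: 24.08
tool_pos: [461.7, -6.9, 243.4]
tcp_rot: [-1.573, 1.044, 0.212]
contact_force: [-0.0, 0.4, -0.1]
grip_width: 46.0
pail/hook diff 2.634 background 2.4418888888888888
jar shift px ((-0.0720378492722702, 0.040201471762490115), 1.0056869210100468)
the job is handed in; nothing more can be done
None
```

The job is done and handed in at about 24 s: the small S-hook hangs on the middle of the bar and the small pail hangs freely from its lower curl.

- **Hook:** I lowered it until it touched the bar, with the fingertips 275 mm above the bench. It pressed with 8.8 N at most and 5–6 N when I let go. I pinched the grip along x instead of y, because the large hook beside the caddy would have been in the gripper body's way.
- **Pail:** I brought the bail in over the hook's tip with no contact felt. I then seated it by feel and pulled it down with about 10 N (readings 9.0 to 10.7) for over a second. Nothing moved and the load on the hook stayed under 20 N. After that I eased off and let go.
- **Last checks:** Two pictures half a second apart showed the pail and hook still, with only image noise between them. The robot was clear of everything, with no contact force.
- **Can, meter and jar:** All three looked unmoved. The image difference at the jar was somewhat raised, but a direct check showed it had shifted less than 0.1 pixel, so I put that down to shadow or noise.

No check failed.

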